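# Build the spacer, glass and retainer stack into a tilted, spring-loaded cell cradle

### The job

Build the analyser's optical cell in the tilted cradle, one part at a time: first the thick spacer frame, then the glass blank, then the thin retaining frame with the bridge, each slid down the slope fully home against the ledge. The retaining frame has to be pressed down against the sprung bed and slid in under the lip, so that when you let go the lip holds the whole stack down. Never press hard on the glass or bang the parts together, and leave the jar, the flow meter and the screwdriver where they are.

Things in the scene. Friction and masses are not known exactly. Their poses are not given: they have to be found in the camera images.
- nest: Tilted rigid holder on the fixed steel cradle. Origin: middle of the ledge's face, level with the top of the unloaded bed, 62 mm above the table. x: up the slope, 30 deg above level, towards the robot (within 0.3 rad); y: level; z: square to the bed, 30 deg from vertical, leaning away from the robot. Centre of a part that is home: x 60, y 0, finally z 8 (spacer), 26 (blank), 39 mm (retainer).
- nest_lip (a point): Middle of the lip's underside edge, at x 13, z 46 mm in the nest. Ledge: wall at nest x = 0, 80 mm wide, 8 thick, top at z 54. From its top the 8 mm thick lip overhangs the bed from x 0 to 13, underside at z 46 mm; then a mouth turned up to z 54 runs to x 21 mm. Parts go in below the lip.
- nest_mouth (a point): Middle of the mouth between the guide cheeks, on the unloaded bed's top, at nest x 34 mm. Cheek faces at y -31.5 and +31.5 mm from x 0 to 22, then flaring to about y 38 at x 34 mm; 6 mm thick, as tall as the underside of the lip. Parts are laid on the bed with their lower end above x 35 mm, then slid down. Above that the bed's sides and top end are open.
- bed_mid (a point): Centre of the top of the sprung bed plate, at nest x 76 mm (moves with the bed). The plate is 58 mm wide and reaches from x 1 to 151 mm.
- bed (a joint): Travel (m) of the sprung bed square to its face: 0 up (also with loose parts lying on it), grows when pressed in, stop at 0.010. Springs push back with 9.2 N at 0, plus 0.8 N per mm; the parts' weight helps to press. The parts are 50 mm thick in all, so held under the 46 mm lip they keep the bed at 0.004; to slide the retainer in, press about 6 mm.
- spacer_c (a point): Centre of the spacer: an aluminium frame 120 x 60 x 24 mm (along its x, y, z) with one big rectangular opening, about 0.24 kg, lying flat on the table. Same either way round. Gripped across the 60 mm, half-way along.
- blank_c (a point): Centre of the glass blank: a solid clear glass plate 120 x 60 x 12 mm (x, y, z), about 0.2 kg, lying flat on the table. Same either way round.
- retainer_c (a point): Centre of the retaining frame: an aluminium frame 120 x 60 x 14 mm (x, y, z), with a bridge 22 mm wide across the middle between two openings, about 0.17 kg, lying flat on the table. Same either way round and either side up.
- jar: Bystander: a clear jar with a red cap, 60 mm wide, 130 mm tall, origin under its middle.
- flowmeter: Bystander: a flow meter, steel base 50 x 110 x 28 mm with a black box on top, 78 mm tall in all, origin under its middle.
- driver_grip (a point): Bystander: middle of the handle of a screwdriver lying on the table.
Things that resemble listed ones, but are neither listed nor needed, are in the scene too. What is shaped like the part that bears blank_c but black or turquoise is not meant. Leave any black look-alike of the part that bears retainer_c alone.

How it is judged:
By the outcome, as a careful person would: the job done as asked, in the order asked, and still so for the second after the job is handed in, with the robot touching nothing.
It also fails if it takes over 72 s, if anything falls off the work surface, if the arm or the gripper's body presses on something with over 40 N, if the wrist force passes 120 N, or if a joint passes its speed limit or range.

### The arm

A 7-joint arm with a two-finger parallel gripper is mounted at the origin on the work surface. World frame = base frame: x ahead of the robot, y to its left, z up, the work surface at z = 0. Lengths are in mm, angles in rad, forces in N, time in s.
With the tool pointing down it reaches from about 400 to 875 mm from the base axis. Payload 4.4 kg.
Tool frame: the origin (TCP) lies at the very end of the fingers, on their centre line; the grasp point (between the pads) lies 19 mm behind it; y points along the fingers, x is the direction in which the jaws open and shut, and the axes are right-handed (so a half turn about y gives the same grasp; the last joint's range is limited). The gripper opens to 85 mm and grips with 20 to 120 N. Pads are 22 mm wide; open, the fingers measure 114 mm over their backs; the gripper's body (76 mm by 85 mm) begins 54 mm behind the grasp point. The pads swing forward as they close: fully open they stand 13 mm farther back than shut.
Start: joints at [-1.349, 0.628, 0.038, 1.517, -0.027, 0.996, -0.02], TCP at [184.474, 623.287, 231.313] pointing down, gripper open.
Joint ranges: [-3.06, 3.06], [-0.37, 2.12], [-1.25, 1.32], [0.18, 2.47], [-1.1, 4.24], [0.23, 1.98], [-2.94, 2.94]. Speed limits (rad/s): [2.57, 2.57, 3.14, 3.14, 3.14, 3.14, 3.14].

### API

Orientations are given as [roll, pitch, yaw] about the fixed x, y, z axes, in that order (R = Rz(yaw) Ry(pitch) Rx(roll)).
In Python, from cell import ctrl, get_image, nets gives the robot as it stands. The module is installed in compiled form; this text tells all that it offers.
- The arm moves only by the tool step_arm, never from a script. Its argument "moves" is text: rows parted by semicolons, each of 7 numbers parted by spaces: the shift along the tool's x, y, z normalised to -1 to 1, where 1 is 0.05 m, then the turn, a rotation vector about the tool's x, y, z normalised to -1 to 1, where 1 is 0.12 rad, then the opening, from 0 (shut) to 1 (fully open). A call has 1 to 20 rows; each row shifts and turns the commanded pose from where the row before left it, along the tool's axes as they then stand; what a row does not reach is not made up. A row lasts 1/10 s, in which the tool goes at most 50 mm and 8.59 degrees, less where a joint would pass 70% of its speed; a pose out of reach is approached as far as the arm can. A call with a number of a shift or a turn outside -1 to 1 is refused whole. A call with a gripper value outside its range is refused whole. The fingers move at their own pace and stop on an object; the grip force is fixed at half the most. Time passes only in rows, so rows that do not move let the fingers close. It gives the time, the measured TCP pose, the force and the opening at its end, in the units of the state.
- ctrl.read_state(): the state, without advancing time (a new reading comes with each control period).
- get_image(name): name is "scene" or "top"; returns a dict with "color" (400x640x3 uint8, blue, green, red), "vertical_fov" (degrees; the focal length in pixels is half the picture's height over the tangent of half this angle, whatever the lens; pixels are square), "cx", "cy" (the principal point, pixels), "k1" (the pictures are not rectified: a ray, as slopes to the right and down, at radius r is drawn at 1 + k1 r^2 times it, then the intrinsics apply), "R" (3x3) and "t" (3): a world point X has camera coordinates R X + t. Camera axes: x right, y down, z forward; pixel columns grow to the right and rows downward; lengths in mm; the calibration is good to about 2 mm. A picture is of the moment at which its call begins. There is no depth.
- ctrl.finish_job(): hands the job in, once; it reports no verdict.
Trained networks look in a picture, given as the dict that the camera call returned (one of the last four; its "shot" number tells which), for a name from the list of things; names that differ only in an ending like _2 or _b are one class to them, and where a whole thing is asked for, a point or a joint stands for the part that bears it (a point fixed in the world has none). Each returns a list of dicts, best first, with "conf" (0 to 1); they miss things now and then, are a little off and sometimes report something else, mostly with a low value. They report only what shows in the picture. A call takes as long as a camera call. They do not tell look-alikes from the thing itself.
- nets.find_in(picture, target): "position" ([x, y, z] in mm, in world coordinates, good to about 4 mm: the middle of the surface that is visible of it).
- nets.cut_out(picture, target): "pixels" (400x640 bool, what is visible of it).
- nets.place_of(picture, target): "position" ([x, y, z] in mm, in world coordinates, good to about 4 mm: a listed point, or the origin of a listed thing).
The state is a dict: "clock": time; "qpos": joint angles; "qd": joint speeds; "tau": joint torques, N m; "eef_pos": TCP position; "tool_rot": TCP orientation; "force": force on the tool from outside, world axes, zero at the start; "torque": the same for the moment, N m; "width": finger opening in mm.
Only numpy, scipy, OpenCV 4.12 (cv2) and the standard library are available. Lean on these libraries where they do the work, as an engineer would, in place of code of your own. Each camera call takes 0.05 s, during which the arm holds its last target.

## Working session

There is one attempt and no reset: what is moved stays moved. The work goes in short steps, Python scripts to look and compute and a tool call to move; the robot and the scene stay as the last step left them, time stands still between calls to the robot, and variables do not carry over. Pictures are saved under pics/ and viewed, and the job is handed in when it is done.

Besides the shell and the picture viewer there is one more tool, called after ">>>" as name(argument=value, ...) on one line, values as JSON. step_arm: Moves the arm, as the interface text tells. Scaled input: -1 to 1 covers 0.05 m each way for a shift and 0.12 rad each way for a turn. Its arguments: {"type":"object","properties":{"moves":{"type":"string"}},"required":["moves"]}

```bash
mkdir -p pics; ls; cat > h.py <<'E'
import numpy as np, cv2
from scipy.spatial.transform import Rotation as Ro
from cell import ctrl, get_image, nets
def K(p):
    f=200/np.tan(np.radians(p["vertical_fov"])/2); return f
def proj(p,X):
    X=np.atleast_2d(X); c=X@np.array(p["R"]).T+np.array(p["t"])
    s=c[:,:2]/c[:,2:]; r2=(s**2).sum(1,keepdims=True); s=s*(1+p["k1"]*r2)
    return s*K(p)+[p["cx"],p["cy"]]
def ray(p,uv):
    d=(np.atleast_2d(uv).astype(float)-[p["cx"],p["cy"]])/K(p); s=d.copy()
    for _ in range(30): s=d/(1+p["k1"]*(s**2).sum(1,keepdims=True))
    R=np.array(p["R"]); D=np.c_[s,np.ones(len(s))]@R; o=-R.T@np.array(p["t"]); return o,D
def onplane(p,uv,n,d):
    o,D=ray(p,uv); n=np.array(n,float); return o+D*((d-o@n)/(D@n))[:,None]
E
cat > a.py <<'E'
from h import *
print({k:np.round(v,3) if not isinstance(v,(str,)) else v for k,v in ctrl.read_state().items()})
for c in ["scene","top"]:
    p=get_image(c); cv2.imwrite(f"pics/{c}0.png",p["color"])
    print(c,p["vertical_fov"],p["cx"],p["cy"],p["k1"],np.round(-np.array(p["R"]).T@p["t"]))
    for n in ["nest","nest_lip","nest_mouth","bed_mid","spacer_c","blank_c","retainer_c","jar","flowmeter","driver_grip"]:
        print(n,[(np.round(d["position"]).astype(int).tolist(),round(d["conf"],2)) for d in nets.place_of(p,n)])
E
python3 a.py
```

```text
pics
{'clock': np.float64(0.0), 'qpos': array([-1.349,  0.629,  0.038,  1.518, -0.027,  0.996, -0.02 ]), 'qd': array([-0.001, -0.001,  0.001,  0.001,  0.   ,  0.   , -0.   ]), 'tau': array([ 0.0000e+00, -5.6338e+01,  1.2260e+00, -1.9345e+01,  1.1000e-02,
        1.0000e-02,  0.0000e+00]), 'eef_pos': array([184.299, 622.677, 230.424]), 'tool_rot': array([-1.571,  0.002,  1.283]), 'force': array([-0.242,  0.067, -0.04 ]), 'torque': array([0.055, 0.066, 0.016]), 'width': np.float64(85.343)}
scene 48.03232610035349 317.76790172591694 202.12053613778014 0.016933479780692887 [1217.  145. 1088.]
nest [([565, 219, 59], 0.86), ([660, -175, 2], 0.33)]
nest_lip [([582, 220, 108], 0.93)]
nest_mouth [([541, 219, 78], 0.78)]
bed_mid [([505, 222, 98], 0.9)]
spacer_c [([486, -338, 12], 0.89)]
blank_c [([661, -172, 0], 0.85), ([835, -178, 5], 0.77), ([612, 62, 4], 0.65)]
retainer_c [([510, -71, 9], 0.87), ([329, -91, 2], 0.67)]
jar [([776, 11, -1], 0.88)]
flowmeter [([715, -323, -3], 0.91)]
driver_grip [([383, 364, 18], 0.95)]
top 55.9700070214617 315.5375683682413 204.06293656039605 -0.053703057899778965 [ 416.   10. 1050.]
nest [([575, 219, 64], 0.66)]
nest_lip [([582, 222, 109], 0.69), ([780, 15, 1], 0.62)]
nest_mouth [([544, 215, 78], 0.96)]
bed_mid [([506, 219, 100], 0.65)]
spacer_c [([492, -338, 11], 0.87), ([583, 219, 109], 0.46), ([517, -66, 7], 0.37)]
blank_c [([662, -176, 6], 0.73), ([616, 63, 10], 0.59), ([835, -179, 3], 0.57)]
retainer_c [([330, -98, 6], 0.64), ([514, -70, 10], 0.57), ([581, 220, 106], 0.49), ([716, -328, 1], 0.25)]
jar [([780, 11, 3], 0.67)]
flowmeter [([714, -325, 0], 0.89), ([542, 218, 78], 0.48)]
driver_grip [([383, 372, 15], 0.85)]
```

View pics/scene0.png

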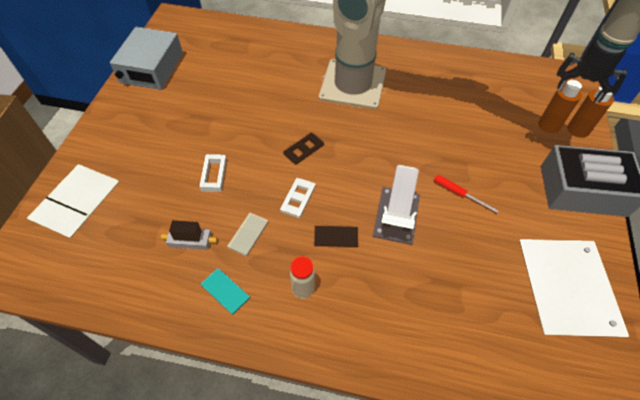

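View pics/top0.png

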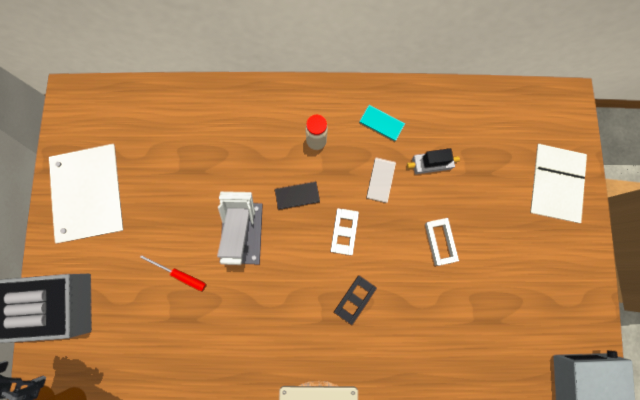

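```bash
cat > b.py <<'E'
from h import *
from scipy.optimize import minimize
P={c:get_image(c) for c in ["scene","top"]}
for c,p in P.items():
    u,v=proj(p,[530,219,90])[0].astype(int)
    w=60
    cv2.imwrite(f"pics/nest_{c}.png",cv2.resize(p["color"][v-45:v+45,u-w:u+w],None,fx=6,fy=6,interpolation=cv2.INTER_CUBIC)); print(c,u-w,v-45)
dims=dict(spacer_c=((120,60,24),(489,-338)),blank_c=((120,60,12),(661,-174)),retainer_c=((120,60,14),(512,-70)))
for n,(d,g) in dims.items():
    M={}
    for c,p in P.items():
        best=None
        for r in nets.cut_out(p,n):
            m=r["pixels"]; ys,xs=np.nonzero(m)
            q=proj(p,[*g,d[2]/2])[0]
            e=np.hypot(xs.mean()-q[0],ys.mean()-q[1])
            if e<12 and best is None:
                cs,_=cv2.findContours(m.astype(np.uint8),cv2.RETR_EXTERNAL,cv2.CHAIN_APPROX_NONE)
                mm=np.zeros((400,640),np.uint8); cv2.drawContours(mm,cs,-1,1,-1); best=mm
        if best is not None: M[c]=best
    def cost(x,cams):
        R=Ro.from_euler('z',x[2]).as_matrix(); s=0
        B=np.array([[i*d[0]/2,j*d[1]/2,k*d[2]] for i in(-1,1) for j in(-1,1) for k in(0,1)])@R.T+[x[0],x[1],0]
        for c in cams:
            h=cv2.convexHull((proj(P[c],B)+.5).astype(np.float32))
            S=8; im=np.zeros((400*2,640*2),np.uint8)
            hh=((h*2-0.0)*16).astype(np.int32)
            cv2.fillConvexPoly(im,hh,255,cv2.LINE_AA,4)
            im=cv2.resize(im,(640,400),interpolation=cv2.INTER_AREA)/255.
            s+=np.abs(im-M[c]).sum()
        return s
    for cams in [list(M)]+[[c] for c in M]:
        bb=None
        for y in np.arange(-1.5,1.6,.3):
            r=minimize(cost,[*g,y],args=(cams,),method="Nelder-Mead",options=dict(initial_simplex=[[*g,y],[g[0]+6,g[1],y],[g[0],g[1]+6,y],[*g,y+.2]]))
            if bb is None or r.fun<bb.fun: bb=r
        print(n,cams,np.round(bb.x,3),round(bb.fun),[int(M[c].sum()) for c in cams])
E
python3 b.py
```

```text
scene 340 159
top 174 175
spacer_c ['scene', 'top'] [ 4.87778e+02 -3.37210e+02  2.14000e-01] 115 [793, 1101]
spacer_c ['scene'] [ 4.87431e+02 -3.37908e+02  2.39000e-01] 64 [793]
spacer_c ['top'] [ 4.87662e+02 -3.37159e+02  2.09000e-01] 46 [1101]
blank_c ['scene', 'top'] [ 6.60813e+02 -1.73900e+02 -2.32000e-01] 162 [865, 914]
blank_c ['scene'] [ 6.62067e+02 -1.75457e+02 -2.09000e-01] 107 [865]
blank_c ['top'] [ 6.60581e+02 -1.73467e+02 -2.28000e-01] 48 [914]
retainer_c ['scene', 'top'] [513.737 -70.      3.003] 221 [777, 851]
retainer_c ['scene'] [ 5.14549e+02 -7.06370e+01 -1.35000e-01] 66 [777]
retainer_c ['top'] [ 5.12662e+02 -6.76790e+01 -1.61000e-01] 147 [851]
```

```bash
ls pics
```

```text
nest_scene.png
nest_top.png
scene0.png
top0.png
```

View pics/nest_scene.png

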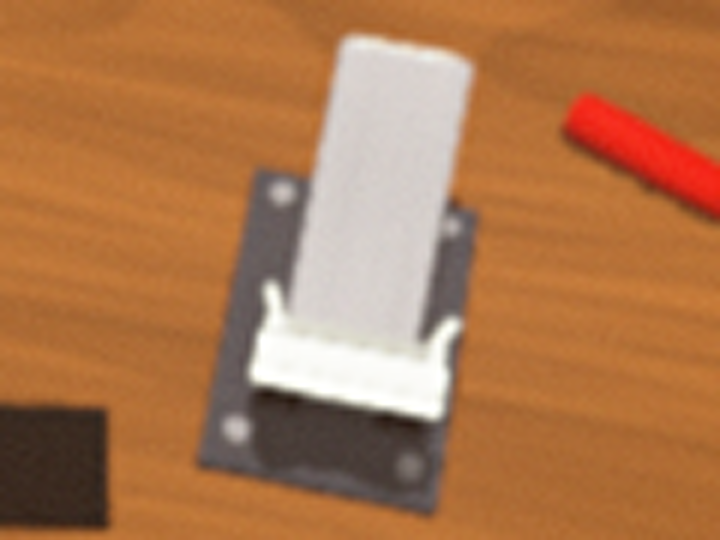

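View pics/nest_top.png

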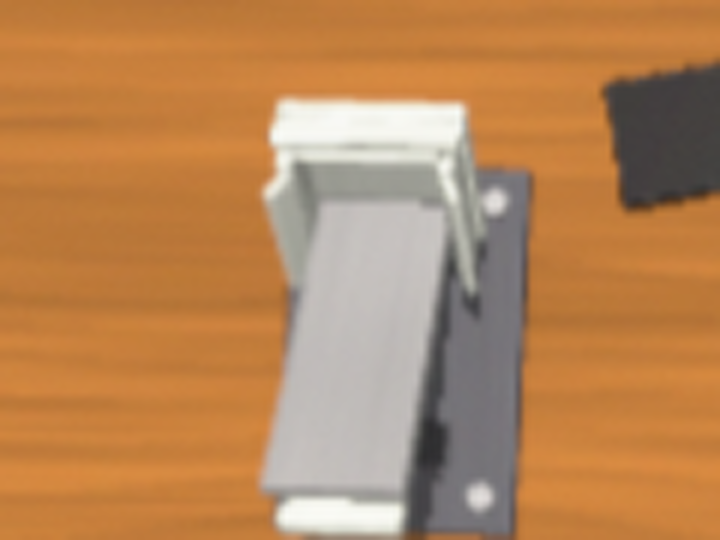

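```bash
cat > c.py <<'E'
from h import *
from scipy.optimize import least_squares
P={c:get_image(c) for c in ["scene","top"]}
off=dict(scene=(340,159),top=(174,175))
def full(c,uv): return np.array(off[c])+(np.array(uv)+.5)/6-.5
def nestR(y): return Ro.from_euler('z',y).as_matrix()@np.array([[-np.cos(np.pi/6),0,.5],[0,-1,0],[.5,0,np.cos(np.pi/6)]])
picks=[("top",(262,490),(151,-29,0)),("top",(405,492),(151,29,0)),("top",(277,100),(-8,-40,54)),("top",(465,103),(-8,40,54)),
("scene",(345,38),(151,29,0)),("scene",(470,62),(151,-29,0)),("scene",(250,378),(-8,40,54)),("scene",(443,413),(-8,-40,54))]
def res(x,sub=None):
    R=nestR(x[2]); o=np.array([x[0],x[1],62]); return np.concatenate([proj(P[c],R@np.array(l)+o)[0]-full(c,uv) for c,uv,l in picks if sub in(None,c)])
for s in [None,"top","scene"]:
    r=least_squares(res,[571,219,0],args=(s,),loss="soft_l1"); print(s,np.round(r.x,3),np.round(res(r.x,s).reshape(-1,2),1).tolist())
q=onplane(P["scene"],[full("scene",u) for u in [(258,170),(475,210),(437,512),(200,465)]],[0,0,1],6)
print(np.round(q)); print(np.arctan2((q[0]-q[3])[1],-(q[0]-q[3])[0]),np.arctan2((q[1]-q[2])[1],-(q[1]-q[2])[0]))
q=onplane(P["top"],[full("top",u) for u in [(530,172),(513,535)]],[0,0,1],6);print(np.round(q), )
E
python3 c.py
```

```text
None [ 5.69518e+02  2.17321e+02 -9.00000e-03] [[-0.3, -0.4], [-0.2, -0.2], [-0.1, 0.3], [-0.4, 0.3], [-0.8, -0.1], [0.0, -0.2], [0.2, -0.2], [-0.6, 0.2]]
top [ 5.69426e+02  2.16746e+02 -9.00000e-03] [[-0.0, -0.3], [0.0, -0.2], [0.2, 0.3], [-0.2, 0.3]]
scene [ 5.69568e+02  2.18003e+02 -1.10000e-02] [[-0.4, -0.1], [0.4, -0.1], [0.4, -0.1], [-0.4, 0.3]]
[[423. 167.   6.]
 [423. 273.   6.]
 [594. 273.   6.]
 [593. 164.   6.]]
0.01460214249499656 0.0030989514104472963
[[591. 162.   6.]
 [422. 164.   6.]]
```

```bash
cat >> h.py <<'E'
NO=np.array([569.5,217.3,62.]); NY=-0.009
def nestR(y=NY): return Ro.from_euler('z',y).as_matrix()@np.array([[-np.cos(np.pi/6),0,.5],[0,-1,0],[.5,0,np.cos(np.pi/6)]])
def N(l): return nestR()@np.array(l,float)+NO
def toolR(xdir,ydir):
    y=np.array(ydir,float);y/=np.linalg.norm(y);x=np.array(xdir,float);x-=x@y*y;x/=np.linalg.norm(x);return np.c_[x,y,np.cross(x,y)]
def down(yaw): return toolR([np.cos(yaw),np.sin(yaw),0],[0,0,-1])
NR=toolR(-nestR()[:,1],-nestR()[:,2])  # nest grasp: jaw x = world +y
def cur():
    s=ctrl.read_state(); return np.array(s["eef_pos"]),Ro.from_euler('xyz',s["tool_rot"]).as_matrix(),s
def delta(pos=None,R=None):
    p,C,s=cur()
    print("t %.2f pos %s rpy %s F %s w %.1f"%(s["clock"],np.round(p,1),np.round(s["tool_rot"],3),np.round(s["force"],1),s["width"]))
    print("q",np.round(s["qpos"],2))
    if pos is not None:
        d=C.T@(np.array(pos,float)-p); print("shift mm (tool)",np.round(d,1)," units",np.round(d/50,3))
        if R is not None: d2=R.T@(np.array(pos,float)-p); print("  shift in final tool axes",np.round(d2/50,3))
    if R is not None:
        v=Ro.from_matrix(C.T@R).as_rotvec(); print("turn units",np.round(v/.12,3))
E
python3 -c "
from h import *
delta([530,100,230])"
```

```text
t 1.60 pos [184.5 623.3 231.3] rpy [-1.571 -0.     1.283] F [-0.7  0.5  0.3] w 85.2
q [-1.35  0.63  0.04  1.52 -0.03  1.   -0.02]
shift mm (tool) [-403.7    1.3 -479.8]  units [-8.073  0.026 -9.597]
```

>>> step_arm(moves="-.25 0 -.3 0 0 0 1;-.5 0 -.6 0 0 0 1;-.5 0 -.6 0 0 0 1;-.5 0 -.6 0 0 0 1;-.5 0 -.6 0 0 0 1;-.5 0 -.6 0 0 0 1;-.5 0 -.6 0 0 0 1;-.5 0 -.6 0 0 0 1;-.5 0 -.6 0 0 0 1;-.5 0 -.6 0 0 0 1;-.5 0 -.6 0 0 0 1;-.5 0 -.6 0 0 0 1;-.5 0 -.6 0 0 0 1;-.5 0 -.6 0 0 0 1;-.5 0 -.6 0 0 0 1;-.5 0 -.6 0 0 0 1;-.25 0 -.3 0 0 0 1;0 0 0 0 0 0 1")

```text
clock: 3.4
eef_pos: [533.0, 99.6, 231.4]
tool_rot: [-1.573, 0.001, 1.277]
force: [-1.1, 0.5, -0.2]
width: 85.6
```

```bash
python3 -c "
from h import *
delta([488,-337,150],down(1.785))"
```

```text
t 3.40 pos [533.   99.6 231.4] rpy [-1.573e+00  1.000e-03  1.277e+00] F [-1.1  0.5 -0.2] w 85.6
q [-0.29  0.47  0.08  1.82 -0.05  0.85  1.09]
shift mm (tool) [-430.8   82.1  -83.3]  units [-8.616  1.642 -1.666]
  shift in final tool axes [-8.341  1.628  2.735]
turn units [ 0.013 -4.235 -0.014]
```

>>> step_arm(moves="-.27 .05 -.05 0 0 0 1;-.54 .1 -.1 0 0 0 1;-.54 .1 -.1 0 0 0 1;-.54 .1 -.1 0 0 0 1;-.54 .1 -.1 0 0 0 1;-.54 .1 -.1 0 0 0 1;-.54 .1 -.1 0 0 0 1;-.54 .1 -.1 0 0 0 1;-.54 .1 -.1 0 0 0 1;-.54 .1 -.1 0 0 0 1;-.54 .1 -.1 0 0 0 1;-.54 .1 -.1 0 0 0 1;-.54 .1 -.1 0 0 0 1;-.54 .1 -.1 0 0 0 1;-.54 .1 -.1 0 0 0 1;-.54 .1 -.1 0 0 0 1;-.27 .05 -.05 0 0 0 1")

```text
clock: 5.1
eef_pos: [484.1, -335.0, 150.8]
tool_rot: [-1.57, 0.001, 1.282]
force: [-0.9, 0.6, -0.0]
width: 85.6
```

>>> step_arm(moves="0 0 0 0 -.84 0 1;0 0 0 0 -.85 0 1;0 0 0 0 -.85 0 1;0 0 0 0 -.85 0 1;0 0 0 0 -.85 0 1;0 0 0 0 0 0 1;0 0 0 0 0 0 1")

```text
clock: 5.8
eef_pos: [485.4, -332.5, 151.3]
tool_rot: [-1.571, -0.001, 1.791]
force: [-0.3, 0.0, 0.5]
width: 85.3
```

```bash
python3 -c "
from h import *
delta([488,-337,40],down(1.785))
p=get_image('scene');cv2.imwrite('pics/g1.png',cv2.resize(p['color'][60:300,80:400],None,fx=2.4,fy=2.4,interpolation=cv2.INTER_CUBIC))"
```

```text
t 5.80 pos [ 485.4 -332.5  151.3] rpy [-1.571e+00 -1.000e-03  1.791e+00] F [-0.3  0.   0.5] w 85.3
q [ 0.61  0.64 -0.09  1.77  0.08  0.74  2.27]
shift mm (tool) [ -5.1 111.3  -1.6]  units [-0.102  2.227 -0.031]
  shift in final tool axes [-0.1    2.227 -0.032]
turn units [0.001 0.047 0.006]
```

View pics/g1.png

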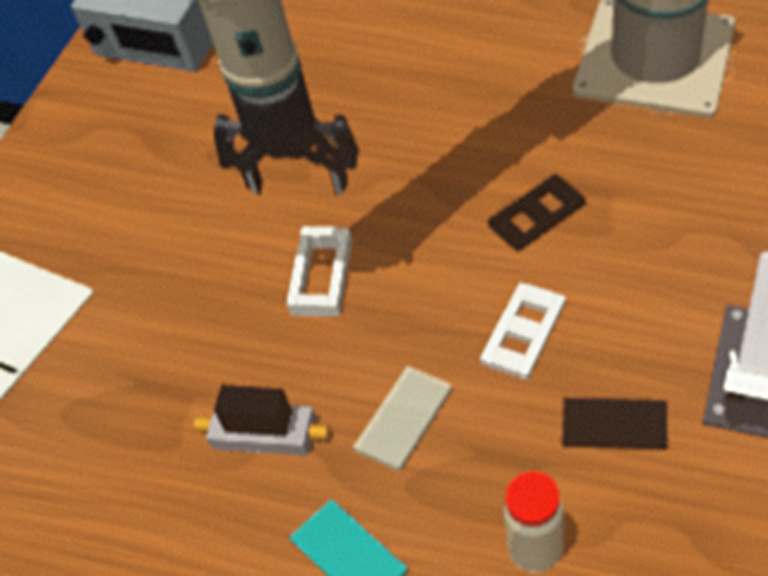

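>>> step_arm(moves="-.1 .2 -.03 0 .05 0 1;0 .5 0 0 0 0 1;0 .6 0 0 0 0 1;0 .5 0 0 0 0 1;0 .4 0 0 0 0 1;0 .3 0 0 0 0 1;0 .2 0 0 0 0 1;0 .15 0 0 0 0 1;0 0 0 0 0 0 1")

```text
clock: 6.75
eef_pos: [487.6, -337.8, 8.1]
tool_rot: [-1.57, -0.001, 1.786]
force: [-0.1, 0.2, 0.6]
width: 85.3
```

```bash
python3 -c "
from h import *
delta([488,-337,0],down(1.785))
for c in ['scene','top']:
  p=get_image(c);u,v=proj(p,[488,-337,20])[0].astype(int);cv2.imwrite('pics/g2%s.png'%c,cv2.resize(p['color'][v-60:v+40,u-60:u+60],None,fx=5,fy=5,interpolation=cv2.INTER_CUBIC))"
```

```text
t 6.75 pos [ 487.6 -337.8    8.1] rpy [-1.570e+00 -1.000e-03  1.786e+00] F [-0.1  0.2  0.6] w 85.3
q [ 0.6   0.86 -0.06  1.82  0.11  0.46  2.25]
shift mm (tool) [ 0.7  8.1 -0.6]  units [ 0.015  0.162 -0.012]
  shift in final tool axes [ 0.015  0.162 -0.012]
turn units [-0.006  0.005  0.005]
```

View pics/g2scene.png

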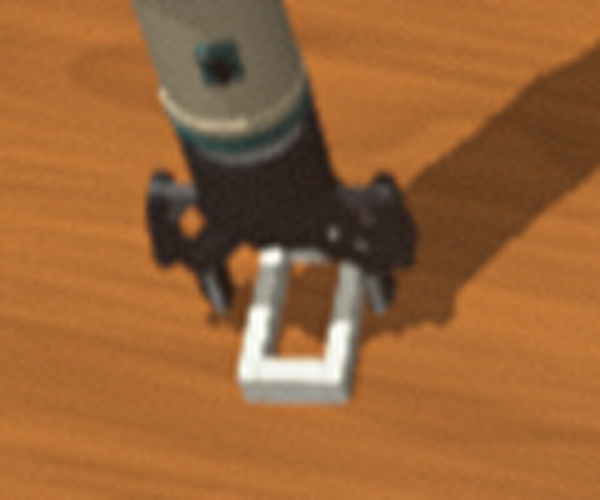

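View pics/g2top.png

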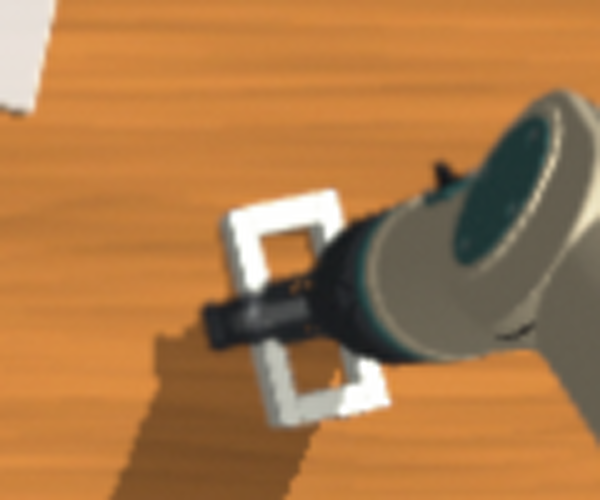

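>>> step_arm(moves="0 .1 0 0 0 0 1;0 .04 0 0 0 0 1;0 0 0 0 0 0 .75;0 0 0 0 0 0 .6;0 0 0 0 0 0 .4;0 0 0 0 0 0 0;0 0 0 0 0 0 0;0 0 0 0 0 0 0")

```text
clock: 7.65
eef_pos: [488.1, -338.1, 2.3]
tool_rot: [-1.571, 0.0, 1.786]
force: [-0.1, 0.6, 6.2]
width: 58.9
```

```bash
python3 -c "
from h import *
delta(N([110,0,60]),NR); print(N([110,0,60]),NR)"
```

```text
t 7.65 pos [ 488.1 -338.1    2.3] rpy [-1.571  0.     1.786] F [-0.1  0.6  6.2] w 58.9
q [ 0.6   0.87 -0.06  1.82  0.11  0.45  2.24]
shift mm (tool) [ 539.7 -166.9 -134.4]  units [10.794 -3.337 -2.689]
  shift in final tool axes [11.123 -2.999  1.473]
turn units [ 4.348  1.822 -0.491]
[504.23984871 217.88735722 168.96152423] [[ 0.00899988 -0.49997975 -0.86599033]
 [ 0.9999595   0.00449994  0.00779412]
 [ 0.         -0.8660254   0.5       ]]
```

>>> step_arm(moves="0 -.1 0 0 0 0 0;0 -.3 0 0 0 0 0;0 -.5 0 0 0 0 0;0 -.6 0 0 0 0 0;0 -.6 0 0 0 0 0;0 -.6 0 0 0 0 0;0 -.6 0 0 0 0 0;0 -.5 0 0 0 0 0;0 -.2 0 0 0 0 0;0 0 0 0 0 0 0")

```text
clock: 8.65
eef_pos: [488.4, -338.4, 203.5]
tool_rot: [-1.573, 0.002, 1.786]
force: [-0.7, 0.2, -2.7]
width: 58.6
```

```bash
python3 -c "
from h import *
delta(N([110,0,80]),NR); 
for c in ['scene']:
  p=get_image(c);u,v=proj(p,[488,-337,200])[0].astype(int);cv2.imwrite('pics/g3%s.png'%c,cv2.resize(p['color'][v-60:v+40,u-60:u+60],None,fx=5,fy=5,interpolation=cv2.INTER_CUBIC))"
```

```text
t 8.65 pos [ 488.4 -338.4  203.5] rpy [-1.573  0.002  1.786] F [-0.7  0.2 -2.7] w 58.6
q [ 0.62  0.58 -0.1   1.71  0.07  0.85  2.28]
shift mm (tool) [ 537.9   16.3 -143.8]  units [10.759  0.326 -2.877]
  shift in final tool axes [11.129  0.089 -0.533]
turn units [ 4.364  1.819 -0.504]
```

View pics/g3scene.png

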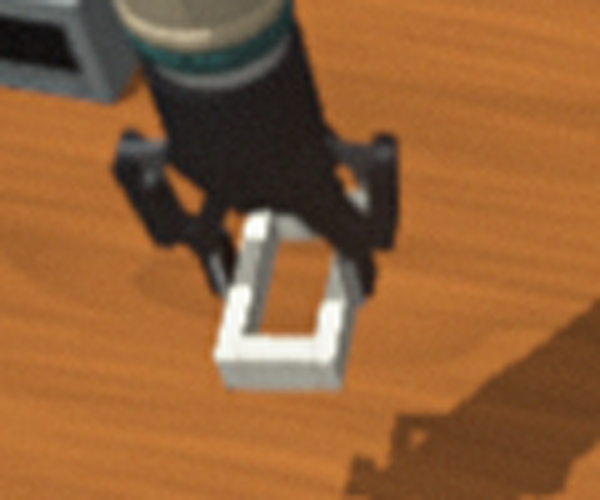

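>>> step_arm(moves=".3 0 -.08 0 0 0 0;.6 0 -.16 0 0 0 0;.6 0 -.16 0 0 0 0;.6 0 -.16 0 0 0 0;.6 0 -.16 0 0 0 0;.6 0 -.16 0 0 0 0;.6 0 -.16 0 0 0 0;.6 0 -.16 0 0 0 0;.6 0 -.16 0 0 0 0;.6 0 -.16 0 0 0 0;.6 0 -.16 0 0 0 0;.6 0 -.16 0 0 0 0;.6 0 -.16 0 0 0 0;.6 0 -.16 0 0 0 0;.6 0 -.16 0 0 0 0;.6 0 -.16 0 0 0 0;.6 0 -.16 0 0 0 0;.6 0 -.16 0 0 0 0;.3 0 -.08 0 0 0 0;0 0 0 0 0 0 0")

```text
clock: 10.7
eef_pos: [511.6, 223.3, 200.7]
tool_rot: [-1.569, -0.001, 1.791]
force: [-0.9, -0.4, -2.7]
width: 58.9
```

>>> step_arm(moves="0 0 0 .4 .18 -.05 0;0 0 0 .72 .3 -.08 0;0 0 0 .72 .3 -.08 0;0 0 0 .72 .3 -.08 0;0 0 0 .72 .3 -.08 0;0 0 0 .72 .3 -.08 0;0 0 0 .36 .14 -.05 0;0 0 0 0 0 0 0;0 0 0 0 0 0 0")

```text
clock: 11.6
eef_pos: [513.2, 218.9, 201.2]
tool_rot: [-1.045, -0.001, 1.56]
force: [-0.3, -0.0, -1.8]
width: 58.3
```

```bash
python3 -c "
from h import *
delta(N([103,0,30]),NR)"
```

```text
t 11.60 pos [513.2 218.9 201.2] rpy [-1.045e+00 -1.000e-03  1.560e+00] F [-0.3 -0.  -1.8] w 58.3
q [-0.29  0.82 -0.11  1.36 -0.12  1.46  1.22]
shift mm (tool) [ -1.1  62.3 -15.5]  units [-0.022  1.246 -0.311]
  shift in final tool axes [-0.021  1.247 -0.308]
turn units [-0.018 -0.007  0.01 ]
```

>>> step_arm(moves="-.02 .2 -.05 0 0 0 0;0 .3 -.08 0 0 0 0;0 .3 -.08 0 0 0 0;0 .3 -.08 0 0 0 0;0 .15 -.02 0 0 0 0;0 0 0 0 0 0 0")

```text
clock: 12.2
eef_pos: [494.0, 219.4, 139.5]
tool_rot: [-1.043, -0.001, 1.563]
force: [0.1, 0.7, -0.9]
width: 59.0
```

```bash
cat > look.py <<'E'
from h import *
import sys
delta(N([float(a) for a in sys.argv[2:5]]),NR)
p0,C,s=cur(); print("nest TCP",np.round(nestR().T@(p0-NO),1),"F nest",np.round(nestR().T@np.array(s["force"]),1))
ims=[]
for c in ['scene','top']:
  p=get_image(c);u,v=proj(p,[530,219,100])[0].astype(int);ims.append(cv2.resize(p['color'][v-50:v+50,u-40:u+40],None,fx=5,fy=5,interpolation=cv2.INTER_CUBIC))
cv2.imwrite('pics/%s.png'%sys.argv[1],np.hstack(ims))
E
python3 look.py n1 103 0 6
```

```text
t 12.20 pos [494.  219.4 139.5] rpy [-1.043e+00 -1.000e-03  1.563e+00] F [ 0.1  0.7 -0.9] w 59.0
q [-0.29  0.86 -0.11  1.46 -0.12  1.32  1.23]
shift mm (tool) [-1.4 23.3 -1.3]  units [-0.028  0.467 -0.025]
  shift in final tool axes [-0.028  0.467 -0.023]
turn units [-0.031  0.01   0.005]
nest TCP [104.2  -1.4  29.3] F nest [-0.5 -0.7 -0.8]
```

View pics/n1.png

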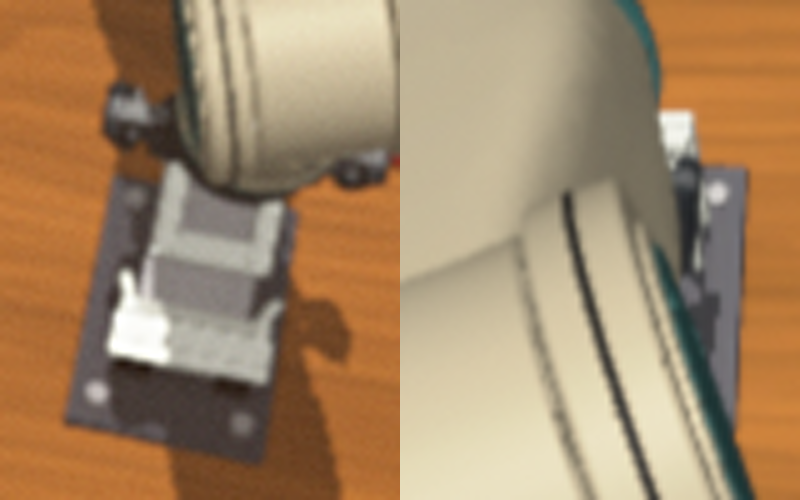

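>>> step_arm(moves="-.03 .15 0 -.03 0 0 0;0 .15 0 0 0 0 0;0 .1 0 0 0 0 0;0 .06 0 0 0 0 0;0 .03 0 0 0 0 0;0 .02 0 0 0 0 0;0 0 0 0 0 0 0")

```text
clock: 13.0
eef_pos: [482.7, 218.3, 117.8]
tool_rot: [-1.049, -0.002, 1.562]
force: [-0.1, 0.6, -2.5]
width: 58.7
```

```bash
python3 look.py n2 103 0 2.3
```

```text
t 13.00 pos [482.7 218.3 117.8] rpy [-1.049 -0.002  1.562] F [-0.1  0.6 -2.5] w 58.7
q [-0.3   0.87 -0.11  1.51 -0.12  1.25  1.24]
shift mm (tool) [-0.2  2.6 -0.1]  units [-0.004  0.052 -0.002]
  shift in final tool axes [-0.003  0.052 -0.002]
turn units [0.014 0.006 0.014]
nest TCP [103.1  -0.2   4.9] F nest [-1.2 -0.6 -2.2]
```

View pics/n2.png

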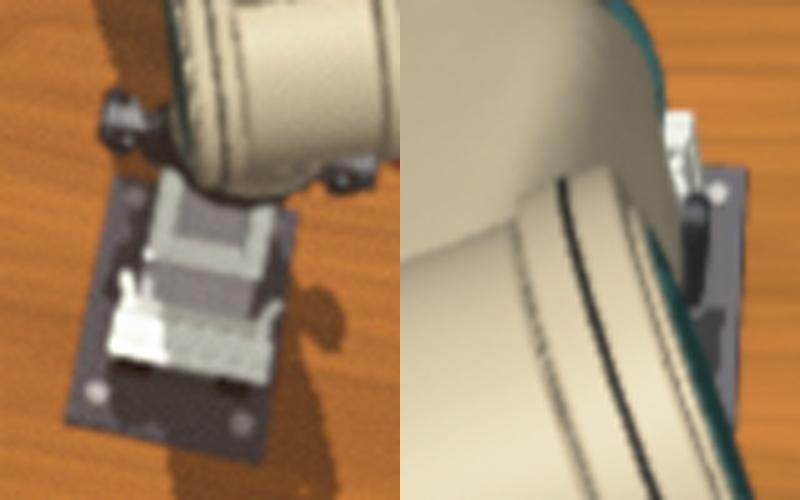

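>>> step_arm(moves="0 .02 0 0 0 0 0;0 .02 0 0 0 0 0;0 0 0 0 0 0 0")

```text
clock: 13.4
eef_pos: [481.5, 218.2, 116.0]
tool_rot: [-1.049, -0.002, 1.562]
force: [-0.6, 0.7, -2.0]
width: 58.7
```

```bash
python3 look.py n2 103 0 2.3
```

```text
t 13.40 pos [481.5 218.2 116. ] rpy [-1.049 -0.002  1.562] F [-0.6  0.7 -2. ] w 58.7
q [-0.3   0.87 -0.11  1.51 -0.12  1.25  1.24]
shift mm (tool) [-0.1  0.5 -0.2]  units [-0.002  0.01  -0.005]
  shift in final tool axes [-0.002  0.01  -0.005]
turn units [0.012 0.006 0.013]
nest TCP [ 1.032e+02 -1.000e-01  2.800e+00] F nest [-0.5 -0.7 -2. ]
```

>>> step_arm(moves="0 .02 0 0 0 0 0;0 .02 0 0 0 0 0;0 0 -.05 0 0 0 0;0 0 -.1 0 0 0 0;0 0 -.1 0 0 0 0;0 0 -.1 0 0 0 0;0 0 -.1 0 0 0 0;0 0 -.1 0 0 0 0;0 0 0 0 0 0 0")

```text
clock: 14.4
eef_pos: [505.3, 218.7, 101.7]
tool_rot: [-1.05, -0.003, 1.561]
force: [1.6, 0.9, 5.5]
width: 58.8
```

```bash
python3 look.py n3 60 0 2
```

```text
t 14.40 pos [505.3 218.7 101.7] rpy [-1.05  -0.003  1.561] F [1.6 0.9 5.5] w 58.8
q [-0.29  0.92 -0.11  1.44 -0.11  1.27  1.24]
shift mm (tool) [ -0.9   0.4 -15.5]  units [-0.017  0.007 -0.309]
  shift in final tool axes [-0.017  0.006 -0.309]
turn units [0.023 0.008 0.027]
nest TCP [75.5 -0.8  2.3] F nest [ 1.4 -0.9  5.6]
```

View pics/n3.png

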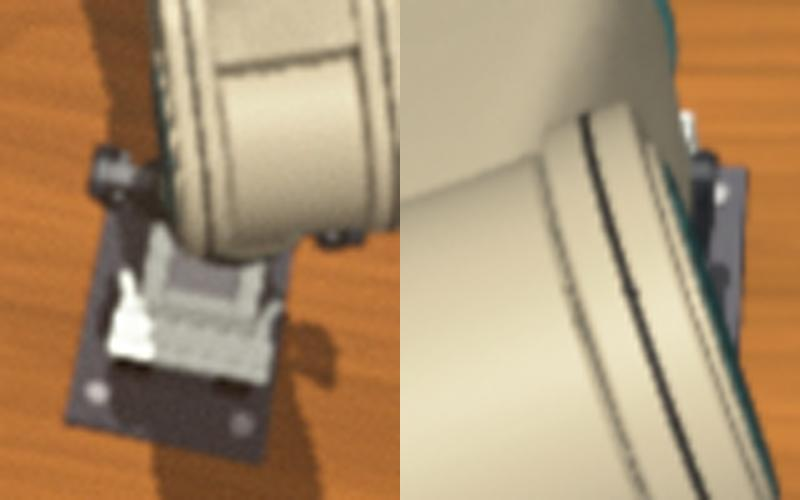

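>>> step_arm(moves="-.01 0 -.08 0 0 0 0;0 0 -.08 0 0 0 0;0 0 -.05 0 0 0 0;0 0 -.03 0 0 0 0;0 0 -.02 0 0 0 0;0 0 0 0 0 0 0")

```text
clock: 15.1
eef_pos: [515.9, 218.1, 95.7]
tool_rot: [-1.049, -0.003, 1.561]
force: [1.1, -0.1, 7.0]
width: 58.4
```

```bash
python3 look.py n3 60 0 2
```

```text
t 15.10 pos [515.9 218.1  95.7] rpy [-1.049 -0.003  1.561] F [ 1.1 -0.1  7. ] w 58.4
q [-0.29  0.94 -0.11  1.41 -0.11  1.29  1.25]
shift mm (tool) [-0.4  0.3 -3.3]  units [-0.007  0.007 -0.065]
  shift in final tool axes [-0.007  0.007 -0.065]
turn units [0.014 0.011 0.025]
nest TCP [63.3 -0.4  2.3] F nest [2.5 0.1 6.6]
```

>>> step_arm(moves="0 0 -.02 0 0 0 0;0 0 -.02 0 0 0 0;0 0 -.01 0 0 0 0;0 0 0 0 0 0 0")

```text
clock: 15.6
eef_pos: [518.0, 218.1, 94.5]
tool_rot: [-1.049, -0.003, 1.561]
force: [0.2, -0.1, 7.2]
width: 58.8
```

```bash
python3 look.py n3 60 0 2
```

```text
t 15.60 pos [518.  218.1  94.5] rpy [-1.049 -0.003  1.561] F [ 0.2 -0.1  7.2] w 58.8
q [-0.29  0.94 -0.11  1.4  -0.11  1.29  1.25]
shift mm (tool) [-0.3  0.4 -0.9]  units [-0.007  0.007 -0.018]
  shift in final tool axes [-0.007  0.007 -0.018]
turn units [0.012 0.011 0.025]
nest TCP [60.9 -0.3  2.4] F nest [3.4 0.1 6.3]
```

>>> step_arm(moves="0 0 -.02 0 0 0 0;0 0 -.01 0 0 0 0;0 0 0 0 0 0 0")

```text
clock: 16.0
eef_pos: [519.2, 218.1, 93.7]
tool_rot: [-1.049, -0.003, 1.562]
force: [0.4, 0.4, 7.6]
width: 58.5
```

```bash
python3 look.py n3 60 0 2
```

```text
t 16.00 pos [519.2 218.1  93.7] rpy [-1.049 -0.003  1.562] F [0.4 0.4 7.6] w 58.5
q [-0.29  0.94 -0.1   1.4  -0.11  1.29  1.25]
shift mm (tool) [-0.3  0.4  0.6]  units [-0.007  0.007  0.012]
  shift in final tool axes [-0.007  0.007  0.012]
turn units [0.012 0.011 0.024]
nest TCP [59.4 -0.3  2.4] F nest [ 3.4 -0.4  6.8]
```

>>> step_arm(moves="0 0 -.02 0 0 0 0;0 0 -.02 0 0 0 0;0 0 0 0 0 0 0")

```text
clock: 16.4
eef_pos: [520.0, 218.1, 93.3]
tool_rot: [-1.046, -0.003, 1.562]
force: [-2.1, -0.8, 9.8]
width: 58.9
```

```bash
python3 look.py n3 60 0 2
```

```text
t 16.40 pos [520.  218.1  93.3] rpy [-1.046 -0.003  1.562] F [-2.1 -0.8  9.8] w 58.9
q [-0.29  0.95 -0.1   1.39 -0.11  1.29  1.25]
shift mm (tool) [-0.3  0.4  1.4]  units [-0.006  0.007  0.029]
  shift in final tool axes [-0.006  0.007  0.029]
turn units [-0.008  0.013  0.022]
nest TCP [58.6 -0.3  2.4] F nest [6.7 0.8 7.4]
```

View pics/n3.png

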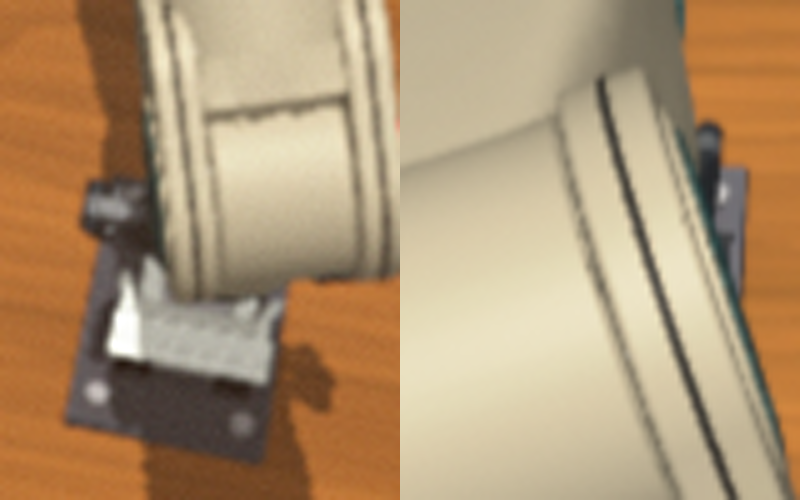

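>>> step_arm(moves="0 0 0 0 0 0 .7;0 0 0 0 0 0 .85;0 0 0 0 0 0 1;0 0 0 0 0 0 1;0 -.1 0 0 0 0 1;0 -.3 0 0 0 0 1;0 -.5 0 0 0 0 1;0 -.6 0 0 0 0 1;0 -.6 0 0 0 0 1;0 -.5 0 0 0 0 1;0 0 0 0 0 0 1")

```text
clock: 17.6
eef_pos: [588.8, 216.7, 206.7]
tool_rot: [-1.056, -0.004, 1.56]
force: [0.6, -0.1, -0.4]
width: 85.2
```

```bash
python3 look.py n4 60 0 2; python3 -c "
from h import *
delta([661,-174,170],down(-.23+np.pi/2))"
```

```text
t 17.60 pos [588.8 216.7 206.7] rpy [-1.056 -0.004  1.56 ] F [ 0.6 -0.1 -0.4] w 85.2
q [-0.27  0.92 -0.09  1.09 -0.1   1.62  1.24]
shift mm (tool) [-1.000e-01  1.329e+02  5.500e+00]  units [-0.003  2.658  0.111]
  shift in final tool axes [0.008 2.659 0.087]
turn units [0.073 0.004 0.032]
nest TCP [ 55.6   0.4 135. ] F nest [-0.7  0.1 -0. ]
t 17.70 pos [585.7 216.6 203.7] rpy [-1.049 -0.002  1.561] F [-0.2  0.4 -0.7] w 85.4
q [-0.27  0.92 -0.09  1.1  -0.1   1.61  1.24]
shift mm (tool) [-389.9  -10.7  -84.9]  units [-7.798 -0.215 -1.698]
  shift in final tool axes [-7.262  0.674 -3.247]
turn units [-4.331  1.801 -0.465]
```

View pics/n4.png

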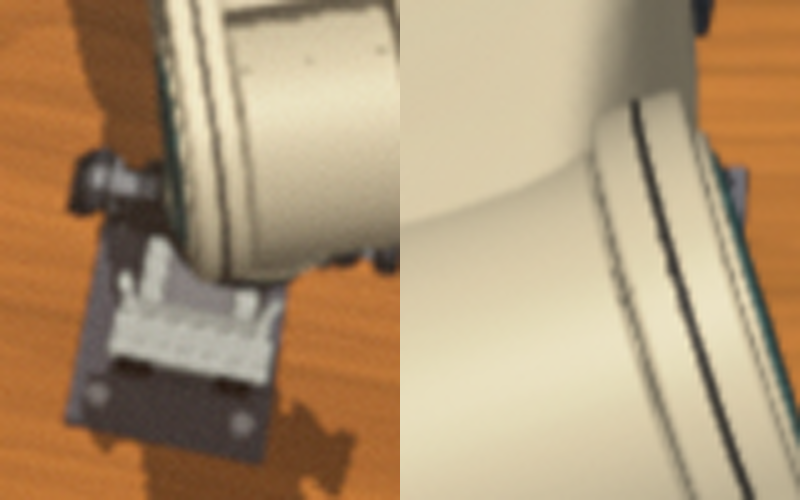

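>>> step_arm(moves="0 0 0 -.4 .15 -.05 1;0 0 0 -.72 .3 -.08 1;0 0 0 -.72 .3 -.08 1;0 0 0 -.72 .3 -.08 1;0 0 0 -.72 .3 -.08 1;0 0 0 -.7 .3 -.06 1;0 0 0 -.35 .15 -.04 1;-.25 0 -.1 0 0 0 1;-.5 0 -.23 0 0 0 1;-.5 0 -.23 0 0 0 1;-.5 0 -.23 0 0 0 1;-.5 0 -.23 0 0 0 1;-.5 0 -.23 0 0 0 1;-.5 0 -.23 0 0 0 1;-.5 0 -.23 0 0 0 1")

```text
clock: 19.2
eef_pos: [625.5, 11.5, 202.4]
tool_rot: [-1.567, 0.0, 1.339]
force: [0.6, -0.2, 0.1]
width: 85.4
```

```bash
python3 look.py n5 60 0 2 >/dev/null; python3 -c "
from h import *
delta([661,-174,150],down(-.23+np.pi/2))"
```

```text
t 19.30 pos [626.    6.5 202.5] rpy [-1.569  0.004  1.332] F [ 0.3  0.2 -0.5] w 85.5
q [-0.07  0.62  0.03  1.62 -0.02  0.9   1.29]
shift mm (tool) [-166.9   53.   -76.8]  units [-3.337  1.06  -1.535]
  shift in final tool axes [-3.355  1.05  -1.504]
turn units [-0.016 -0.073 -0.032]
```

View pics/n5.png

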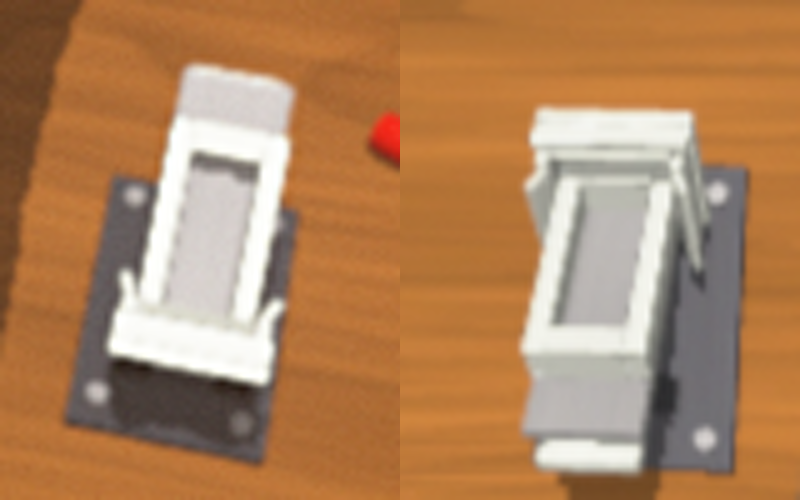

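>>> step_arm(moves="-.4 .1 -.18 0 -.07 0 1;-.5 .15 -.23 0 0 0 1;-.5 .15 -.23 0 0 0 1;-.5 .15 -.23 0 0 0 1;-.5 .15 -.23 0 0 0 1;-.5 .15 -.23 0 0 0 1;-.3 .15 -.14 0 0 0 1;-.15 .1 -.04 0 0 0 1;0 0 0 0 0 0 1;0 0 0 0 0 0 1")

```text
clock: 20.3
eef_pos: [662.5, -163.6, 148.3]
tool_rot: [-1.569, -0.003, 1.35]
force: [0.2, 0.1, -0.6]
width: 85.3
```

```bash
python3 -c "
from h import *
delta([661,-174,0],down(-.23+np.pi/2))
p=get_image('top'); u,v=proj(p,[530,219,100])[0].astype(int)
for l in [(120,-30,24),(120,30,24)]: print((proj(p,N(l))[0]-[u-40,v-50]+.5)*5+[400,0])
p=get_image('scene'); u,v=proj(p,[530,219,100])[0].astype(int)
for l in [(120,-30,24),(120,30,24)]: print((proj(p,N(l))[0]-[u-40,v-50]+.5)*5)
u,v=proj(p,[661,-174,20])[0].astype(int);cv2.imwrite('pics/g4.png',cv2.resize(p['color'][v-60:v+40,u-60:u+60],None,fx=5,fy=5,interpolation=cv2.INTER_CUBIC))
for r in nets.place_of(p,'blank_c')[:3]: print(r)
"
```

```text
t 20.30 pos [ 662.5 -163.6  148.3] rpy [-1.569 -0.003  1.35 ] F [ 0.2  0.1 -0.6] w 85.3
q [ 0.2   0.76  0.01  1.49 -0.01  0.89  1.56]
shift mm (tool) [-10.9 148.2  -1. ]  units [-0.218  2.964 -0.02 ]
  shift in final tool axes [-0.21   2.965 -0.017]
turn units [-0.014  0.077  0.022]
[522.04940777 350.5092287 ]
[645.5549732  352.84033384]
[287.94190273 137.46675553]
[173.63569644 116.36752691]
{'position': [662.3, -175.6, 1.7], 'conf': 0.97}
{'position': [834.9, -178.2, 4.1], 'conf': 0.92}
{'position': [613.8, 64.5, 3.7], 'conf': 0.61}
```

View pics/g4.png

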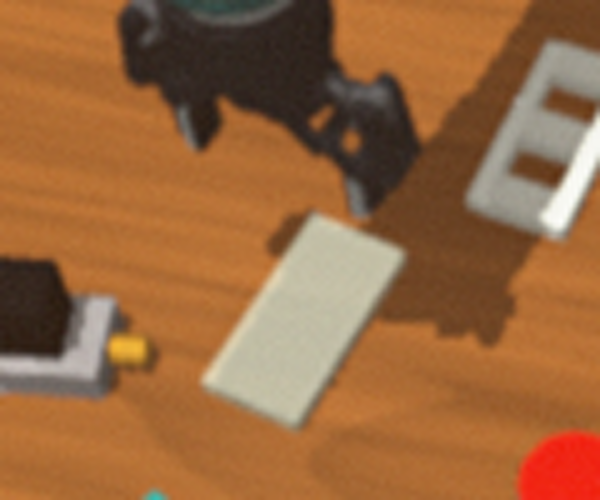

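>>> step_arm(moves="-.21 .2 -.02 0 .08 0 1;0 .5 0 0 0 0 1;0 .6 0 0 0 0 1;0 .5 0 0 0 0 1;0 .4 0 0 0 0 1;0 .3 0 0 0 0 1;0 .2 0 0 0 0 1;0 .1 0 0 0 0 1;0 0 0 0 0 0 1")

```text
clock: 21.35
eef_pos: [661.1, -175.8, 8.1]
tool_rot: [-1.57, -0.001, 1.339]
force: [-0.2, 0.2, 0.3]
width: 85.3
```

```bash
python3 -c "
from h import *
delta([661,-174,0],down(-.23+np.pi/2))
for c in ['scene','top']:
  p=get_image(c);u,v=proj(p,[661,-174,20])[0].astype(int);cv2.imwrite('pics/g5%s.png'%c,cv2.resize(p['color'][v-50:v+50,u-40:u+40],None,fx=5,fy=5,interpolation=cv2.INTER_CUBIC))
cv2.imwrite('pics/g5.png',np.hstack([cv2.imread('pics/g5scene.png'),cv2.imread('pics/g5top.png')]))"
```

```text
t 21.35 pos [ 661.1 -175.8    8.1] rpy [-1.570e+00 -1.000e-03  1.339e+00] F [-0.2  0.2  0.3] w 85.3
q [ 0.22  0.95  0.01  1.55 -0.01  0.65  1.57]
shift mm (tool) [1.7 8.1 0.5]  units [0.034 0.162 0.01 ]
  shift in final tool axes [0.034 0.162 0.01 ]
turn units [-0.009 -0.015  0.009]
```

View pics/g5.png

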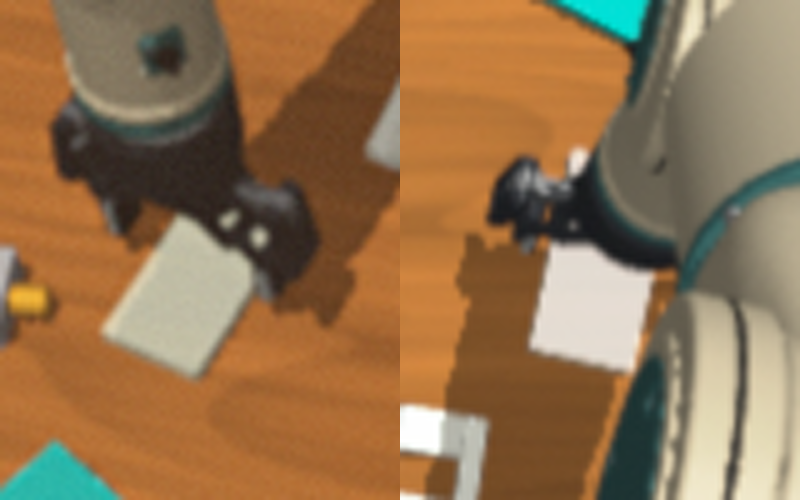

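>>> step_arm(moves="0.03 .1 0 0 0 0 1;0 .06 0 0 0 0 1;0 0 0 0 0 0 .8;0 0 0 0 0 0 .72;0 0 0 0 0 0 .66;0 0 0 0 0 0 .6;0 0 0 0 0 0 0;0 0 0 0 0 0 0;0 0 0 0 0 0 0")

```text
clock: 22.35
eef_pos: [661.8, -174.4, 1.0]
tool_rot: [-1.571, -0.001, 1.339]
force: [-0.9, 1.1, 5.0]
width: 57.9
```

```bash
python3 -c "
from h import *
delta([661,-174,100],down(-.23+np.pi/2))"
```

```text
t 22.35 pos [ 661.8 -174.4    1. ] rpy [-1.571e+00 -1.000e-03  1.339e+00] F [-0.9  1.1  5. ] w 57.9
q [ 0.21  0.96  0.01  1.55 -0.01  0.64  1.57]
shift mm (tool) [  0.3 -99.    0.9]  units [ 0.006 -1.979  0.017]
  shift in final tool axes [ 0.004 -1.979  0.017]
turn units [-0.002 -0.016  0.009]
```

>>> step_arm(moves="0 -.1 0 0 0 0 0;0 -.3 0 0 0 0 0;0 -.5 0 0 0 0 0;0 -.6 0 0 0 0 0;0 -.6 0 0 0 0 0;0 -.6 0 0 0 0 0;0 -.6 0 0 0 0 0;0 -.5 0 0 0 0 0;0 -.4 0 0 0 0 0;0 -.2 0 0 0 0 0;0 0 0 0 0 0 0")

```text
clock: 23.45
eef_pos: [662.5, -174.7, 222.3]
tool_rot: [-1.573, -0.001, 1.339]
force: [0.9, 0.3, -2.3]
width: 58.0
```

```bash
python3 -c "
from h import *
delta(N([115,0,90]),NR)
for c in ['scene']:
  p=get_image(c);u,v=proj(p,[661,-174,220])[0].astype(int);cv2.imwrite('pics/g6%s.png'%c,cv2.resize(p['color'][v-60:v+40,u-60:u+60],None,fx=5,fy=5,interpolation=cv2.INTER_CUBIC))"
```

```text
t 23.45 pos [ 662.5 -174.7  222.3] rpy [-1.573e+00 -1.000e-03  1.339e+00] F [ 0.9  0.3 -2.3] w 58.0
q [ 0.21  0.69  0.02  1.42 -0.01  1.03  1.57]
shift mm (tool) [348.1  24.7 233.8]  units [6.962 0.494 4.677]
  shift in final tool axes [7.824 1.942 2.368]
turn units [ 4.367 -1.813  0.493]
```

View pics/g6scene.png

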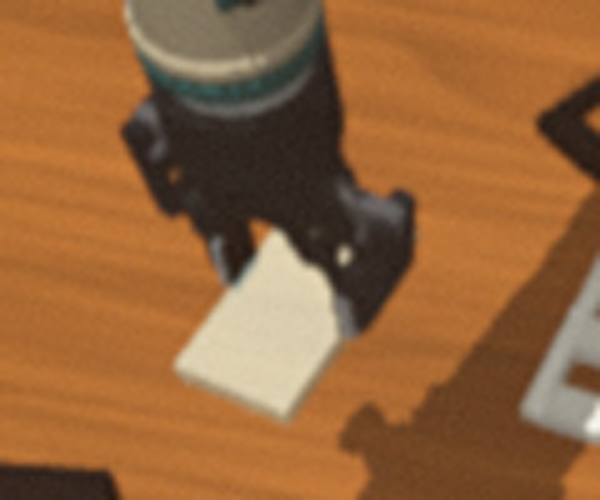

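>>> step_arm(moves=".25 0 .17 0 0 0 0;.5 0 .33 0 0 0 0;.5 0 .33 0 0 0 0;.5 0 .33 0 0 0 0;.5 0 .33 0 0 0 0;.5 0 .33 0 0 0 0;.5 0 .33 0 0 0 0;.5 0 .33 0 0 0 0;.5 0 .33 0 0 0 0;.5 0 .33 0 0 0 0;.5 0 .33 0 0 0 0;.5 0 .33 0 0 0 0;.5 0 .33 0 0 0 0;.5 0 .33 0 0 0 0;.25 0 .17 0 0 0 0;0 0 0 0 0 0 0")

```text
clock: 25.1
eef_pos: [514.6, 222.2, 220.1]
tool_rot: [-1.568, -0.001, 1.344]
force: [0.5, 0.0, -2.2]
width: 58.2
```

>>> step_arm(moves="0 0 0 .4 -.18 .05 0;0 0 0 .72 -.3 .08 0;0 0 0 .72 -.3 .08 0;0 0 0 .72 -.3 .08 0;0 0 0 .72 -.3 .08 0;0 0 0 .72 -.3 .08 0;0 0 0 .36 -.14 .05 0;0 0 0 0 0 0 0;0 0 0 0 0 0 0")

```text
clock: 26.0
eef_pos: [517.0, 217.9, 220.2]
tool_rot: [-1.045, 0.002, 1.561]
force: [0.9, -0.2, -1.3]
width: 58.1
```

```bash
python3 look.py n6 103 0 45
```

```text
t 26.00 pos [517.  217.9 220.2] rpy [-1.045  0.002  1.561] F [ 0.9 -0.2 -1.3] w 58.1
q [-0.28  0.8  -0.12  1.33 -0.11  1.51  1.21]
shift mm (tool) [ -0.   65.7 -21.7]  units [-0.     1.315 -0.434]
  shift in final tool axes [-0.002  1.316 -0.431]
turn units [-0.018 -0.013 -0.011]
nest TCP [ 1.246e+02 -1.000e-01  1.108e+02] F nest [-1.4  0.2 -0.7]
```

>>> step_arm(moves="0 .2 -.06 -.02 -.01 0 0;0 .3 -.1 0 0 0 0;0 .3 -.1 0 0 0 0;0 .3 -.1 0 0 0 0;0 .3 -.06 0 0 0 0;0 .15 0 0 0 0 0;0 .08 0 0 0 0 0;0 0 0 0 0 0 0;0 0 0 0 0 0 0")

```text
clock: 27.0
eef_pos: [494.7, 219.6, 140.4]
tool_rot: [-1.049, -0.0, 1.564]
force: [0.0, -0.2, -2.4]
width: 57.6
```

```bash
python3 look.py n7 103 0 25
```

```text
t 27.00 pos [494.7 219.6 140.4] rpy [-1.049 -0.     1.564] F [ 0.  -0.2 -2.4] w 57.6
q [-0.29  0.86 -0.12  1.46 -0.11  1.32  1.22]
shift mm (tool) [-1.6  5.5 -1. ]  units [-0.032  0.11  -0.021]
  shift in final tool axes [-0.032  0.11  -0.021]
turn units [ 0.011  0.019 -0.007]
nest TCP [104.   -1.6  30.5] F nest [-1.2  0.2 -2.1]
```

View pics/n7.png

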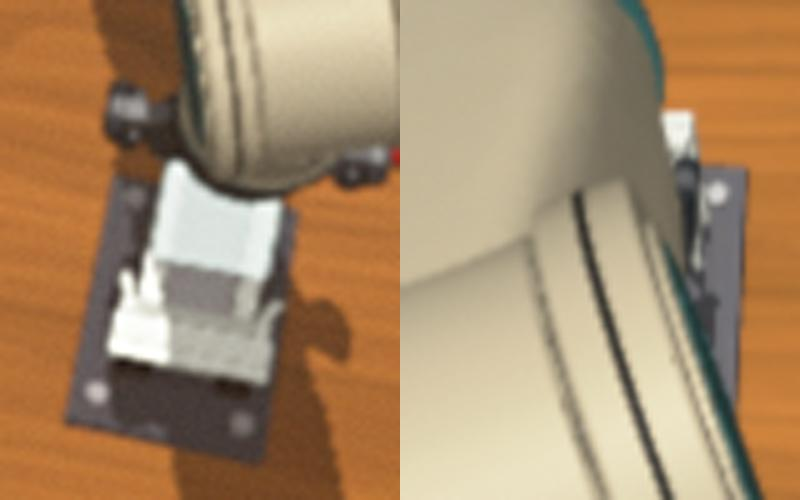

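>>> step_arm(moves="-.025 .04 0 0 0 0 0;0 .03 0 0 0 0 0;0 .02 0 0 0 0 0;0 .02 0 0 0 0 0;0 0 0 0 0 0 0")

```text
clock: 27.6
eef_pos: [491.9, 218.1, 135.9]
tool_rot: [-1.048, -0.0, 1.564]
force: [0.7, -0.1, 4.3]
width: 57.7
```

```bash
python3 look.py n7 103 0 25
```

```text
t 27.60 pos [491.9 218.1 135.9] rpy [-1.048 -0.     1.564] F [ 0.7 -0.1  4.3] w 57.7
q [-0.29  0.86 -0.12  1.47 -0.11  1.3   1.23]
shift mm (tool) [-0.1  0.2 -1.1]  units [-0.002  0.004 -0.023]
  shift in final tool axes [-0.002  0.004 -0.023]
turn units [ 0.007  0.016 -0.007]
nest TCP [ 1.041e+02 -1.000e-01  2.520e+01] F nest [1.5 0.1 4.1]
```

>>> step_arm(moves="0 -.008 -.03 0 0 0 0;0 0 -.08 0 0 0 0;0 0 -.1 0 0 0 0;0 0 -.1 0 0 0 0;0 0 -.1 0 0 0 0;0 0 -.1 0 0 0 0;0 0 -.1 0 0 0 0;0 0 -.08 0 0 0 0;0 0 -.04 0 0 0 0;0 0 -.02 0 0 0 0;0 0 0 0 0 0 0")

```text
clock: 28.8
eef_pos: [524.0, 218.4, 117.3]
tool_rot: [-1.046, -0.001, 1.564]
force: [0.2, -0.8, 6.6]
width: 57.7
```

```bash
python3 look.py n8 60 0 25
```

```text
t 28.80 pos [524.  218.4 117.3] rpy [-1.046e+00 -1.000e-03  1.564e+00] F [ 0.2 -0.8  6.6] w 57.7
q [-0.28  0.92 -0.12  1.37 -0.1   1.34  1.24]
shift mm (tool) [-0.7  0.1 -7. ]  units [-0.015  0.003 -0.14 ]
  shift in final tool axes [-0.015  0.003 -0.14 ]
turn units [-0.006  0.021 -0.004]
nest TCP [67.  -0.7 25.1] F nest [3.1 0.8 5.8]
```

View pics/n8.png

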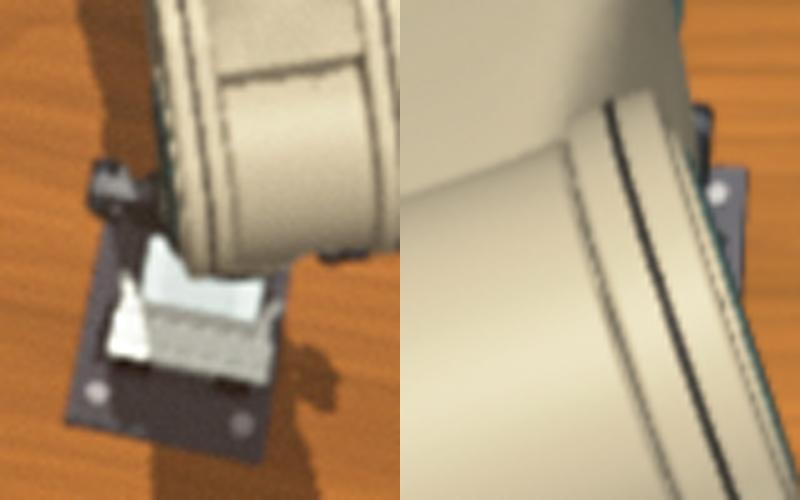

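>>> step_arm(moves="0 -.01 -.02 0 0 0 0;0 0 -.02 0 0 0 0;0 0 -.02 0 0 0 0;0 0 -.02 0 0 0 0;0 0 -.02 0 0 0 0;0 0 0 0 0 0 0")

```text
clock: 29.5
eef_pos: [528.7, 218.3, 114.8]
tool_rot: [-1.047, -0.001, 1.564]
force: [0.1, 0.0, 5.3]
width: 58.0
```

```bash
python3 look.py n8 60 0 25
```

```text
t 29.50 pos [528.7 218.3 114.8] rpy [-1.047e+00 -1.000e-03  1.564e+00] F [0.1 0.  5.3] w 58.0
q [-0.28  0.93 -0.11  1.36 -0.1   1.35  1.24]
shift mm (tool) [-0.7  0.3 -1.7]  units [-0.013  0.006 -0.034]
  shift in final tool axes [-0.013  0.007 -0.034]
turn units [-0.003  0.02  -0.005]
nest TCP [61.7 -0.7 25.3] F nest [ 2.6 -0.   4.7]
```

>>> step_arm(moves="0 0 -.02 0 0 0 0;0 0 -.01 0 0 0 0;0 0 -.01 0 0 0 0;0 0 0 0 0 0 0")

```text
clock: 30.0
eef_pos: [530.0, 218.3, 114.0]
tool_rot: [-1.046, -0.001, 1.564]
force: [-0.9, 0.0, 5.2]
width: 57.7
```

```bash
python3 look.py n8 60 0 25
```

```text
t 30.00 pos [530.  218.3 114. ] rpy [-1.046e+00 -1.000e-03  1.564e+00] F [-0.9  0.   5.2] w 57.7
q [-0.28  0.94 -0.11  1.35 -0.1   1.35  1.24]
shift mm (tool) [-0.7  0.3 -0.2]  units [-0.014  0.006 -0.004]
  shift in final tool axes [-0.014  0.006 -0.004]
turn units [-0.011  0.021 -0.006]
nest TCP [60.2 -0.7 25.3] F nest [ 3.4 -0.   4.1]
```

>>> step_arm(moves="0 0 -.01 0 0 0 0;0 0 -.01 0 0 0 0;0 0 0 0 0 0 0")

```text
clock: 30.4
eef_pos: [530.1, 218.3, 114.0]
tool_rot: [-1.044, -0.0, 1.564]
force: [-1.3, -0.5, 8.0]
width: 57.5
```

```bash
python3 look.py n8 60 0 25
```

```text
t 30.40 pos [530.1 218.3 114. ] rpy [-1.044 -0.     1.564] F [-1.3 -0.5  8. ] w 57.5
q [-0.28  0.94 -0.11  1.35 -0.1   1.35  1.24]
shift mm (tool) [-0.7  0.3 -0.1]  units [-0.013  0.006 -0.003]
  shift in final tool axes [-0.013  0.006 -0.003]
turn units [-0.028  0.021 -0.008]
nest TCP [60.1 -0.7 25.3] F nest [5.1 0.5 6.3]
```

>>> step_arm(moves="0 0 0 0 0 0 .7;0 0 0 0 0 0 .85;0 0 0 0 0 0 1;0 0 0 0 0 0 1;0 -.1 0 0 0 0 1;0 -.3 0 0 0 0 1;0 -.5 0 0 0 0 1;0 -.6 0 0 0 0 1;0 -.6 0 0 0 0 1;0 -.3 0 0 0 0 1;0 0 0 0 0 0 1;0 0 0 0 0 0 1")

```text
clock: 31.7
eef_pos: [591.0, 217.4, 216.6]
tool_rot: [-1.047, 0.0, 1.564]
force: [-0.2, -0.3, -0.7]
width: 85.2
```

```bash
python3 -c "
from h import *
delta([513,-69,180],down(-.15+np.pi/2))"
```

```text
t 31.70 pos [591.  217.4 216.6] rpy [-1.047  0.     1.564] F [-0.2 -0.3 -0.7] w 85.2
q [-0.27  0.92 -0.1   1.06 -0.09  1.65  1.23]
shift mm (tool) [-286.9   69.8   47.6]  units [-5.739  1.395  0.951]
  shift in final tool axes [-5.898  0.731  0.686]
turn units [-4.359  1.167 -0.314]
```

>>> step_arm(moves="0 0 0 -.4 .1 -.03 1;0 0 0 -.72 .2 -.05 1;0 0 0 -.72 .2 -.05 1;0 0 0 -.72 .2 -.05 1;0 0 0 -.72 .2 -.05 1;0 0 0 -.72 .2 -.05 1;0 0 0 -.36 .07 -.03 1;-.25 0 .03 0 0 0 1;-.5 0 .06 0 0 0 1;-.5 0 .06 0 0 0 1;-.5 .1 .06 0 0 0 1;-.5 .1 .06 0 0 0 1;-.5 .1 .06 0 0 0 1;-.5 .1 .06 0 0 0 1;-.5 .1 .06 0 0 0 1;-.5 .1 .06 0 0 0 1;-.5 .1 .06 0 0 0 1;-.5 0 .06 0 0 0 1;-.5 0 .05 0 0 0 1;-.15 0 0 0 0 0 1;0 0 0 0 0 0 1")

```text
invalid input at $.moves: expected 1 to 20 rows
```

```bash
python3 look.py n9 60 0 2 >/dev/null; python3 -c "
from h import *
delta([513,-69,100],down(-.15+np.pi/2))"
```

```text
t 31.80 pos [590.2 217.4 216. ] rpy [-1.045e+00  1.000e-03  1.565e+00] F [ 0.  -0.5 -0.6] w 85.5
q [-0.27  0.92 -0.1   1.06 -0.09  1.65  1.23]
shift mm (tool) [-286.8  138.3    6.9]  units [-5.736  2.767  0.138]
  shift in final tool axes [-5.894  2.319  0.671]
turn units [-4.376  1.169 -0.321]
```

View pics/n9.png

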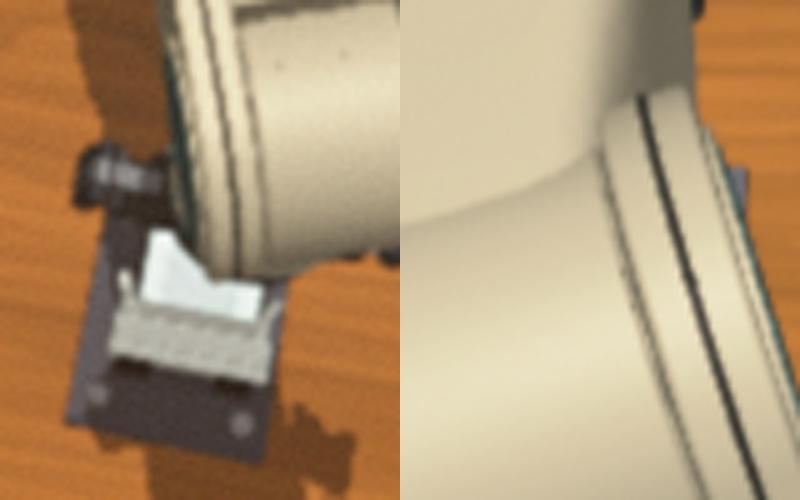

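>>> step_arm(moves="0 0 0 -.4 .1 -.03 1;0 0 0 -.72 .2 -.05 1;0 0 0 -.72 .2 -.05 1;0 0 0 -.72 .2 -.05 1;0 0 0 -.72 .2 -.05 1;0 0 0 -.72 .2 -.05 1;0 0 0 -.36 .07 -.03 1;-.25 0 .03 0 0 0 1;-.5 0 .06 0 0 0 1;-.5 0 .06 0 0 0 1;-.5 .1 .06 0 0 0 1;-.5 .1 .06 0 0 0 1;-.5 .1 .06 0 0 0 1;-.5 .1 .06 0 0 0 1;-.5 .1 .06 0 0 0 1;-.5 .1 .06 0 0 0 1;-.5 .1 .06 0 0 0 1;-.5 0 .06 0 0 0 1;-.4 0 .05 0 0 0 1;0 0 0 0 0 0 1")

```text
clock: 33.8
eef_pos: [513.6, -61.4, 181.6]
tool_rot: [-1.568, 0.003, 1.414]
force: [0.5, -0.2, 0.5]
width: 85.0
```

```bash
python3 look.py n9 60 0 2 >/dev/null; python3 -c "
from h import *
delta([513,-69,100],down(-.15+np.pi/2))
p=get_image('top'); u,v=proj(p,[530,219,100])[0].astype(int)
for l in [(120,-30,36),(120,30,36)]: print((proj(p,N(l))[0]-[u-40,v-50]+.5)*5+[400,0])
p=get_image('scene'); u,v=proj(p,[530,219,100])[0].astype(int)
for l in [(120,-30,36),(120,30,36)]: print((proj(p,N(l))[0]-[u-40,v-50]+.5)*5)
"
```

```text
t 33.90 pos [515.1 -57.3 181.9] rpy [-1.570e+00  1.000e-03  1.419e+00] F [0.3 0.1 0.2] w 85.1
q [ 0.07  0.51 -0.02  1.93  0.01  0.7   1.46]
shift mm (tool) [-11.9  81.9   0.3]  units [-0.237  1.638  0.005]
  shift in final tool axes [-0.238  1.638  0.007]
turn units [-0.006 -0.014 -0.005]
[517.17735402 336.40825667]
[641.94711829 338.74150956]
[290.44915747 134.61002862]
[174.96259215 113.31519198]
```

View pics/n9.png

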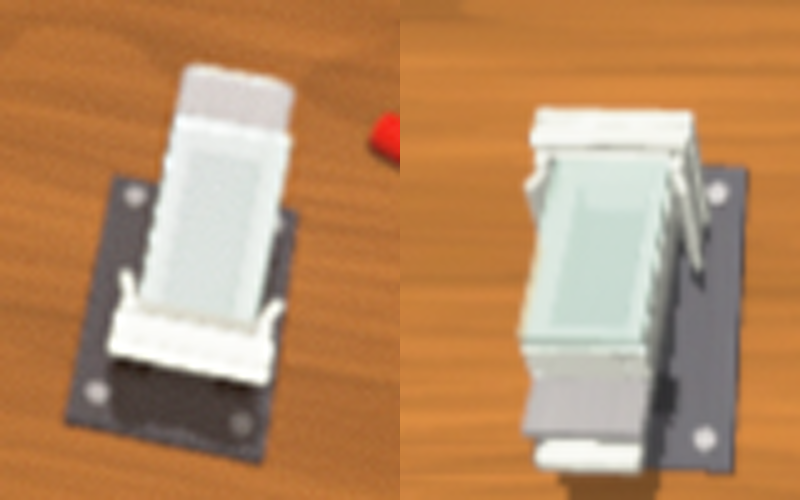

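```bash
cat > d.py <<'E'
from h import *
from scipy.optimize import minimize
P={c:get_image(c) for c in ["scene","top"]}
d=(120,60,14); g=(513.5,-69.5); M={}
for c in P:
    im=cv2.imread(f"pics/{c}0.png"); hsv=cv2.cvtColor(im,cv2.COLOR_BGR2HSV)
    m=((hsv[...,1]<70)&(hsv[...,2]>110)).astype(np.uint8)
    u,v=proj(P[c],[*g,7])[0].astype(int); w=np.zeros_like(m); w[v-30:v+30,u-25:u+25]=1; m*=w
    cs,_=cv2.findContours(m,cv2.RETR_EXTERNAL,cv2.CHAIN_APPROX_NONE); k=max(cs,key=cv2.contourArea)
    M[c]=np.zeros((400,640),np.uint8); cv2.drawContours(M[c],[k],-1,1,-1); print(c,M[c].sum())
def cost(x,cams):
    R=Ro.from_euler('z',x[2]).as_matrix(); s=0
    B=np.array([[i*d[0]/2,j*d[1]/2,k*d[2]] for i in(-1,1) for j in(-1,1) for k in(0,1)])@R.T+[x[0],x[1],0]
    for c in cams:
        h=cv2.convexHull((proj(P[c],B)+.5).astype(np.float32)); im=np.zeros((800,1280),np.uint8)
        cv2.fillConvexPoly(im,((h*2)*16).astype(np.int32),255,cv2.LINE_AA,4); s+=np.abs(cv2.resize(im,(640,400),interpolation=cv2.INTER_AREA)/255.-M[c]).sum()
    return s
for cams in [["scene","top"],["scene"],["top"]]:
    r=min((minimize(cost,[*g,y],args=(cams,),method="Nelder-Mead",options=dict(initial_simplex=[[*g,y],[g[0]+6,g[1],y],[g[0],g[1]+6,y],[*g,y+.2]])) for y in(-.3,-.15,0)),key=lambda r:r.fun); print(cams,np.round(r.x,3),r.fun)
delta()
E
python3 d.py
```

```text
scene 789
top 984
['scene', 'top'] [ 5.13464e+02 -6.93520e+01 -1.56000e-01] 107.41176470588236
['scene'] [ 5.1262e+02 -7.0612e+01 -1.5000e-01] 54.82352941176471
['top'] [ 5.13914e+02 -6.88710e+01 -1.49000e-01] 39.0
t 34.10 pos [515.7 -55.5 182.1] rpy [-1.571  0.     1.423] F [0.2 0.2 0.1] w 85.4
q [ 0.06  0.51 -0.02  1.93  0.01  0.7   1.46]
```

>>> step_arm(moves="-.28 .2 -.01 0 0 0 1;0 .5 0 0 0 0 1;0 .6 0 0 0 0 1;0 .6 0 0 0 0 1;0 .6 0 0 0 0 1;0 .45 0 0 0 0 1;0 .3 0 0 0 0 1;0 .15 0 0 0 0 1;0 .1 0 0 0 0 1;0 0 0 0 0 0 1")

```text
clock: 35.1
eef_pos: [513.7, -71.1, 6.9]
tool_rot: [-1.571, 0.001, 1.421]
force: [0.4, 0.8, 0.6]
width: 85.2
```

```bash
python3 -c "
from h import *
delta([513.4,-69.4,0],down(-.15+np.pi/2))
for c in ['scene','top']:
  p=get_image(c);u,v=proj(p,[513,-69,20])[0].astype(int);cv2.imwrite('pics/g7%s.png'%c,cv2.resize(p['color'][v-50:v+50,u-40:u+40],None,fx=5,fy=5,interpolation=cv2.INTER_CUBIC))
cv2.imwrite('pics/g7.png',np.hstack([cv2.imread('pics/g7scene.png'),cv2.imread('pics/g7top.png')]))"
```

```text
t 35.10 pos [513.7 -71.1   6.9] rpy [-1.571e+00  1.000e-03  1.421e+00] F [0.4 0.8 0.6] w 85.2
q [ 0.09  0.81 -0.01  2.03  0.03  0.3   1.48]
shift mm (tool) [1.6 6.9 0.6]  units [0.032 0.139 0.012]
  shift in final tool axes [0.032 0.139 0.012]
turn units [ 0.001 -0.001 -0.009]
```

View pics/g7.png

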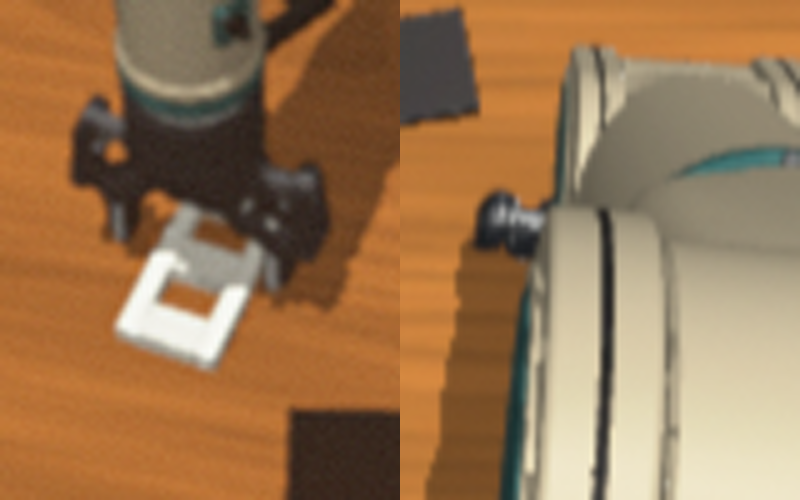

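>>> step_arm(moves=".03 .08 0.01 0 0 0 1;0 .05 0 0 0 0 1;0 0 0 0 0 0 .8;0 0 0 0 0 0 .72;0 0 0 0 0 0 .66;0 0 0 0 0 0 .6;0 0 0 0 0 0 0;0 0 0 0 0 0 0;0 0 0 0 0 0 0")

```text
clock: 36.1
eef_pos: [513.7, -69.3, 1.4]
tool_rot: [-1.572, 0.001, 1.421]
force: [-0.5, 1.9, 5.6]
width: 58.1
```

>>> step_arm(moves="0 0 0 0 0 0 0")

```text
clock: 36.2
eef_pos: [513.7, -69.3, 1.4]
tool_rot: [-1.572, 0.001, 1.421]
force: [-0.3, 0.9, 5.7]
width: 58.2
```

```bash
python3 -c "
from h import *
delta(N([115,0,100]),NR)"
```

```text
t 36.20 pos [513.7 -69.3   1.4] rpy [-1.572e+00  1.000e-03  1.421e+00] F [-0.3  0.9  5.7] w 58.2
q [ 0.09  0.82 -0.01  2.03  0.03  0.29  1.47]
shift mm (tool) [ 284.5 -204.9   36.6]  units [ 5.691 -4.099  0.732]
  shift in final tool axes [ 5.741 -3.582  1.984]
turn units [ 4.363 -1.151  0.301]
```

>>> step_arm(moves="0 -.1 0 0 0 0 0;0 -.3 0 0 0 0 0;0 -.5 0 0 0 0 0;0 -.6 0 0 0 0 0;0 -.6 0 0 0 0 0;0 -.6 0 0 0 0 0;0 -.6 0 0 0 0 0;0 -.5 0 0 0 0 0;0 -.5 0 0 0 0 0;0 -.2 0 0 0 0 0;0 0 0 0 0 0 0")

```text
clock: 37.3
eef_pos: [514.1, -69.1, 226.8]
tool_rot: [-1.574, 0.001, 1.421]
force: [0.4, 0.2, -2.0]
width: 58.1
```

```bash
python3 -c "
from h import *
delta(N([115,0,100]),NR)
for c in ['scene']:
  p=get_image(c);u,v=proj(p,[513,-69,220])[0].astype(int);v=max(v,60);cv2.imwrite('pics/g8%s.png'%c,cv2.resize(p['color'][v-60:v+40,u-60:u+60],None,fx=5,fy=5,interpolation=cv2.INTER_CUBIC))"
```

```text
t 37.30 pos [514.1 -69.1 226.8] rpy [-1.574e+00  1.000e-03  1.421e+00] F [ 0.4  0.2 -2. ] w 58.1
q [ 0.09  0.45 -0.02  1.89  0.01  0.81  1.49]
shift mm (tool) [284.5  20.4  37.3]  units [5.691 0.408 0.745]
  shift in final tool axes [ 5.739  0.327 -0.262]
turn units [ 4.381 -1.151  0.3  ]
```

View pics/g8scene.png

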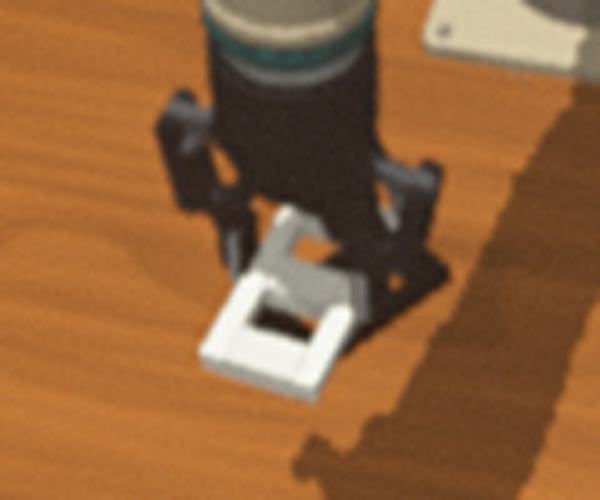

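>>> step_arm(moves=".25 0 .03 0 0 0 0;.5 0 .065 0 0 0 0;.5 0 .065 0 0 0 0;.5 0 .065 0 0 0 0;.5 0 .065 0 0 0 0;.5 0 .065 0 0 0 0;.5 0 .065 0 0 0 0;.5 0 .065 0 0 0 0;.5 0 .065 0 0 0 0;.5 0 .065 0 0 0 0;.5 0 .065 0 0 0 0;.25 0 .06 0 0 0 0;.2 0 0 0 0 0 0;0 0 0 0 0 0 0")

```text
clock: 38.75
eef_pos: [519.1, 219.4, 224.8]
tool_rot: [-1.57, 0.001, 1.423]
force: [-0.3, -1.4, -1.6]
width: 58.5
```

>>> step_arm(moves="0 0 0 .4 -.1 .03 0;0 0 0 .72 -.2 .05 0;0 0 0 .72 -.2 .05 0;0 0 0 .72 -.2 .05 0;0 0 0 .72 -.2 .05 0;0 0 0 .72 -.2 .05 0;0 0 0 .36 -.07 .03 0;0 0 0 0 0 0 0;0 0 0 0 0 0 0")

```text
clock: 39.65
eef_pos: [519.8, 217.1, 225.0]
tool_rot: [-1.048, 0.002, 1.563]
force: [0.7, 0.6, -2.7]
width: 58.4
```

```bash
python3 look.py n10 104 -.5 48
```

```text
t 39.65 pos [519.8 217.1 225. ] rpy [-1.048  0.002  1.563] F [ 0.7  0.6 -2.7] w 58.4
q [-0.27  0.8  -0.14  1.32 -0.1   1.52  1.2 ]
shift mm (tool) [  1.3  68.4 -20.5]  units [ 0.025  1.367 -0.411]
  shift in final tool axes [ 0.022  1.367 -0.412]
turn units [ 0.004 -0.    -0.019]
nest TCP [124.6   0.6 116.3] F nest [-1.9 -0.6 -2. ]
```

>>> step_arm(moves=".02 .2 -.06 0 0 0 0;0 .3 -.1 0 0 0 0;0 .3 -.1 0 0 0 0;0 .3 -.1 0 0 0 0;0 .2 -.05 0 0 0 0;0 .1 0 0 0 0 0;0 .05 0 0 0 0 0;0 0 0 0 0 0 0;0 0 0 0 0 0 0")

```text
clock: 40.65
eef_pos: [501.5, 219.4, 153.0]
tool_rot: [-1.048, 0.001, 1.565]
force: [0.1, 1.0, -2.4]
width: 57.9
```

```bash
python3 look.py n11 104 -.5 37.4
```

```text
t 40.65 pos [501.5 219.4 153. ] rpy [-1.048e+00  1.000e-03  1.565e+00] F [ 0.1  1.  -2.4] w 57.9
q [-0.28  0.85 -0.14  1.43 -0.09  1.35  1.21]
shift mm (tool) [-1.   7.4 -0.4]  units [-0.02   0.149 -0.007]
  shift in final tool axes [-0.021  0.149 -0.007]
turn units [ 0.01   0.017 -0.015]
nest TCP [104.4  -1.5  44.8] F nest [-1.2 -1.  -2.1]
```

View pics/n11.png

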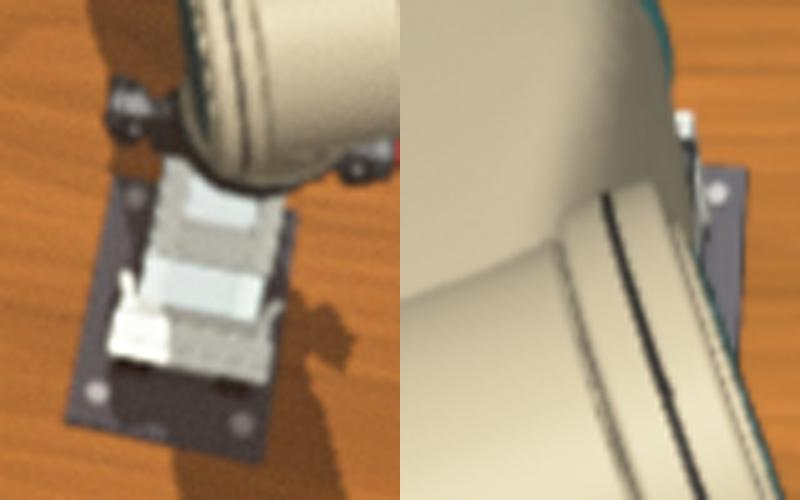

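>>> step_arm(moves="-.02 .06 0 0 0 0 0;0 .04 0 0 0 0 0;0 .02 0 0 0 0 0;0 .02 0 0 0 0 0;0 0 0 0 0 0 0")

```text
clock: 41.25
eef_pos: [497.8, 218.2, 147.0]
tool_rot: [-1.048, 0.001, 1.565]
force: [0.9, -0.5, 2.5]
width: 57.9
```

```bash
python3 look.py n11 104 -.5 37.4
```

```text
t 41.25 pos [497.8 218.2 147. ] rpy [-1.048e+00  1.000e-03  1.565e+00] F [ 0.9 -0.5  2.5] w 57.9
q [-0.28  0.86 -0.14  1.44 -0.09  1.34  1.21]
shift mm (tool) [ 0.2  0.3 -0.6]  units [ 0.004  0.007 -0.012]
  shift in final tool axes [ 0.004  0.007 -0.012]
turn units [ 0.003  0.016 -0.017]
nest TCP [104.6  -0.3  37.7] F nest [0.5 0.5 2.6]
```

>>> step_arm(moves="0 0 -.05 0 0 0 0;0 0 -.08 0 0 0 0;0 0 -.08 0 0 0 0;0 0 -.08 0 0 0 0;0 0 -.06 0 0 0 0;0 0 0 0 0 0 0")

```text
clock: 41.95
eef_pos: [513.2, 219.0, 137.9]
tool_rot: [-1.048, -0.001, 1.564]
force: [0.5, -0.0, 3.9]
width: 57.6
```

```bash
python3 look.py n12 86 -.5 31.4
```

```text
t 41.95 pos [513.2 219.  137.9] rpy [-1.048e+00 -1.000e-03  1.564e+00] F [ 0.5 -0.   3.9] w 57.6
q [-0.27  0.89 -0.14  1.4  -0.09  1.35  1.22]
shift mm (tool) [-0.7  6.2 -0.7]  units [-0.014  0.123 -0.013]
  shift in final tool axes [-0.014  0.123 -0.013]
turn units [ 0.004  0.022 -0.007]
nest TCP [86.7 -1.2 37.6] F nest [1.5 0.  3.6]
```

View pics/n12.png

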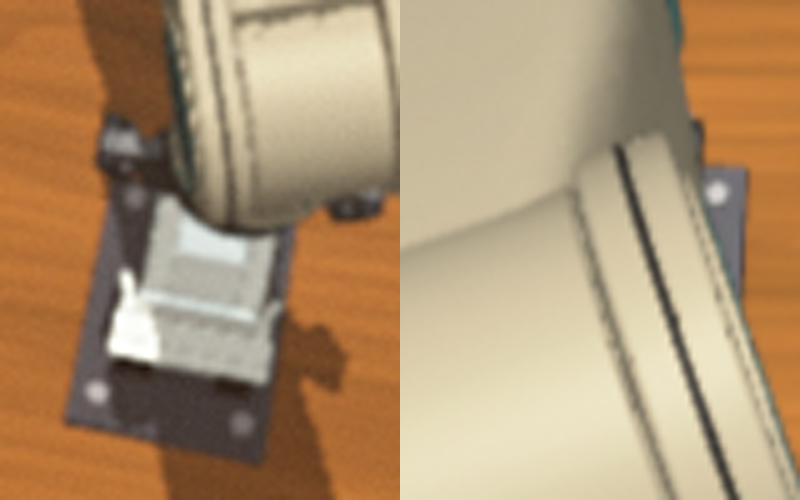

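>>> step_arm(moves="-.01 .02 0 0 0 0 0;0 .02 0 0 0 0 0;0 .02 0 0 0 0 0;0 .02 0 0 0 0 0;0 .02 0 0 0 0 0;0 .02 0 0 0 0 0;0 .02 0 0 0 0 0;0 0 0 0 0 0 0")

```text
clock: 42.85
eef_pos: [510.1, 219.0, 132.4]
tool_rot: [-1.05, -0.001, 1.564]
force: [3.5, 2.2, 8.5]
width: 58.3
```

```bash
python3 look.py n13 86 -.5 31.4
```

```text
t 42.85 pos [510.1 219.  132.4] rpy [-1.050e+00 -1.000e-03  1.564e+00] F [3.5 2.2 8.5] w 58.3
q [-0.27  0.89 -0.14  1.41 -0.09  1.33  1.22]
shift mm (tool) [-0.7 -0.1 -0.7]  units [-0.013 -0.003 -0.013]
  shift in final tool axes [-0.013 -0.003 -0.013]
turn units [0.019 0.023 0.   ]
nest TCP [86.7 -1.1 31.3] F nest [ 1.2 -2.2  9.1]
```

View pics/n13.png

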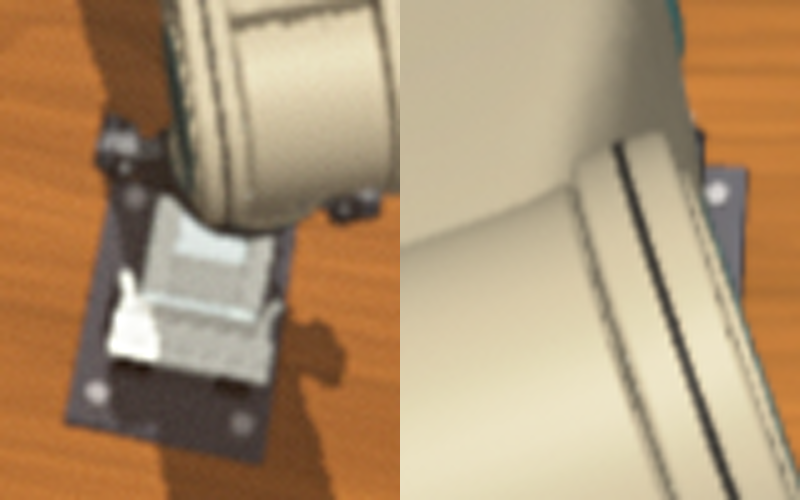

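>>> step_arm(moves="0 0 -.04 0 0 0 0;0 0 -.05 0 0 0 0;0 0 -.05 0 0 0 0;0 0 -.05 0 0 0 0;0 0 -.05 0 0 0 0;0 0 0 0 0 0 0")

```text
clock: 43.55
eef_pos: [519.6, 218.1, 127.0]
tool_rot: [-1.047, -0.0, 1.565]
force: [0.8, 0.6, 11.1]
width: 58.2
```

```bash
python3 look.py n14 60 -.5 31.4
```

```text
t 43.55 pos [519.6 218.1 127. ] rpy [-1.047 -0.     1.565] F [ 0.8  0.6 11.1] w 58.2
q [-0.27  0.91 -0.14  1.38 -0.09  1.35  1.22]
shift mm (tool) [  0.1  -0.1 -15.7]  units [ 0.002 -0.002 -0.314]
  shift in final tool axes [ 0.003 -0.002 -0.314]
turn units [-0.004  0.021 -0.011]
nest TCP [75.7 -0.4 31.3] F nest [ 4.9 -0.6 10. ]
```

View pics/n14.png

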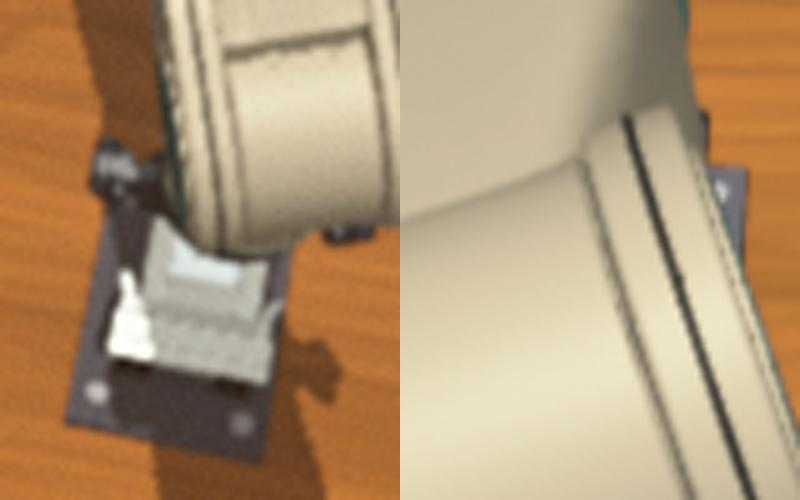

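>>> step_arm(moves="0 0 -.04 0 0 0 0;0 0 -.04 0 0 0 0;0 0 -.04 0 0 0 0;0 0 -.04 0 0 0 0;0 0 -.04 0 0 0 0;0 0 0 0 0 0 0")

```text
clock: 44.25
eef_pos: [528.2, 217.9, 122.0]
tool_rot: [-1.047, 0.0, 1.565]
force: [1.1, -0.1, 11.2]
width: 58.3
```

```bash
python3 look.py n14 60 -.5 31.4
```

```text
t 44.25 pos [528.2 217.9 122. ] rpy [-1.047  0.     1.565] F [ 1.1 -0.1 11.2] w 58.3
q [-0.27  0.92 -0.13  1.36 -0.08  1.36  1.23]
shift mm (tool) [ 0.2 -0.1 -5.8]  units [ 0.005 -0.002 -0.116]
  shift in final tool axes [ 0.005 -0.002 -0.116]
turn units [-0.005  0.02  -0.013]
nest TCP [65.8 -0.2 31.3] F nest [ 4.7  0.1 10.3]
```

Sliding under the lip without catching. Continue and feel for home.

>>> step_arm(moves="0 0 -.03 0 0 0 0;0 0 -.02 0 0 0 0;0 0 -.02 0 0 0 0;0 0 -.02 0 0 0 0;0 0 0 0 0 0 0")

```text
clock: 44.85
eef_pos: [531.9, 217.9, 119.9]
tool_rot: [-1.046, 0.0, 1.565]
force: [0.7, 0.6, 11.7]
width: 57.8
```

```bash
python3 look.py n14 60 -.5 31.4
```

```text
t 44.85 pos [531.9 217.9 119.9] rpy [-1.046  0.     1.565] F [ 0.7  0.6 11.7] w 57.8
q [-0.27  0.93 -0.13  1.34 -0.08  1.36  1.23]
shift mm (tool) [ 0.3 -0.1 -1.5]  units [ 0.005 -0.002 -0.03 ]
  shift in final tool axes [ 0.005 -0.001 -0.03 ]
turn units [-0.007  0.021 -0.014]
nest TCP [61.5 -0.2 31.3] F nest [ 5.2 -0.6 10.5]
```

>>> step_arm(moves="0 0 -.02 0 0 0 0;0 0 -.01 0 0 0 0;0 0 -.01 0 0 0 0;0 0 0 0 0 0 0")

```text
clock: 45.35
eef_pos: [533.3, 217.8, 119.0]
tool_rot: [-1.046, 0.0, 1.565]
force: [1.1, -0.1, 12.1]
width: 58.1
```

```bash
python3 look.py n14 60 -.5 31.4
```

```text
t 45.35 pos [533.3 217.8 119. ] rpy [-1.046  0.     1.565] F [ 1.1 -0.1 12.1] w 58.1
q [-0.27  0.94 -0.13  1.34 -0.08  1.36  1.23]
shift mm (tool) [ 0.3 -0.1  0.2]  units [ 0.006 -0.002  0.004]
  shift in final tool axes [ 0.006 -0.002  0.004]
turn units [-0.013  0.02  -0.015]
nest TCP [59.8 -0.2 31.3] F nest [ 5.1  0.  11.1]
```

>>> step_arm(moves="0 0 -.01 0 0 0 0;0 0 -.01 0 0 0 0;0 0 -.01 0 0 0 0;0 0 0 0 0 0 0")

```text
clock: 45.85
eef_pos: [533.4, 217.8, 119.0]
tool_rot: [-1.043, 0.001, 1.565]
force: [-2.5, -0.3, 16.6]
width: 58.0
```

```bash
python3 look.py n14 60 -.5 31.4
```

```text
t 45.85 pos [533.4 217.8 119. ] rpy [-1.043e+00  1.000e-03  1.565e+00] F [-2.5 -0.3 16.6] w 58.0
q [-0.27  0.94 -0.13  1.34 -0.08  1.37  1.23]
shift mm (tool) [ 0.3 -0.1  0.2]  units [ 0.007 -0.002  0.004]
  shift in final tool axes [ 0.007 -0.002  0.004]
turn units [-0.039  0.022 -0.019]
nest TCP [59.8 -0.2 31.3] F nest [10.5  0.3 13.2]
```

>>> step_arm(moves="0 -.02 0 0 0 0 0;0 -.02 0 0 0 0 0;0 -.01 0 0 0 0 0;0 0 0 0 0 0 0")

```text
clock: 46.35
eef_pos: [533.6, 217.8, 119.4]
tool_rot: [-1.041, 0.001, 1.566]
force: [-4.1, 0.6, 6.9]
width: 58.1
```

```bash
python3 look.py n15 60 -.5 33.4
```

```text
t 46.35 pos [533.6 217.8 119.4] rpy [-1.041e+00  1.000e-03  1.566e+00] F [-4.1  0.6  6.9] w 58.1
q [-0.27  0.94 -0.13  1.33 -0.08  1.37  1.23]
shift mm (tool) [ 0.3 -1.6  0.2]  units [ 0.007 -0.033  0.004]
  shift in final tool axes [ 0.007 -0.033  0.004]
turn units [-0.055  0.023 -0.025]
nest TCP [59.8 -0.2 31.8] F nest [ 7.  -0.6  3.9]
```

>>> step_arm(moves="0 -.01 0 0 0 0 0;0 -.01 0 0 0 0 0;0 0 0 0 0 0 0")

```text
clock: 46.75
eef_pos: [534.0, 217.8, 120.1]
tool_rot: [-1.04, 0.001, 1.566]
force: [-4.6, -0.2, 5.6]
width: 57.9
```

```bash
python3 look.py n15 60 -.5 33.4
```

```text
t 46.75 pos [534.  217.8 120.1] rpy [-1.040e+00  1.000e-03  1.566e+00] F [-4.6 -0.2  5.6] w 57.9
q [-0.27  0.94 -0.13  1.33 -0.08  1.37  1.23]
shift mm (tool) [ 0.3 -0.9  0.2]  units [ 0.006 -0.018  0.004]
  shift in final tool axes [ 0.007 -0.018  0.004]
turn units [-0.057  0.023 -0.026]
nest TCP [59.8 -0.2 32.5] F nest [6.8 0.3 2.5]
```

View pics/n15.png

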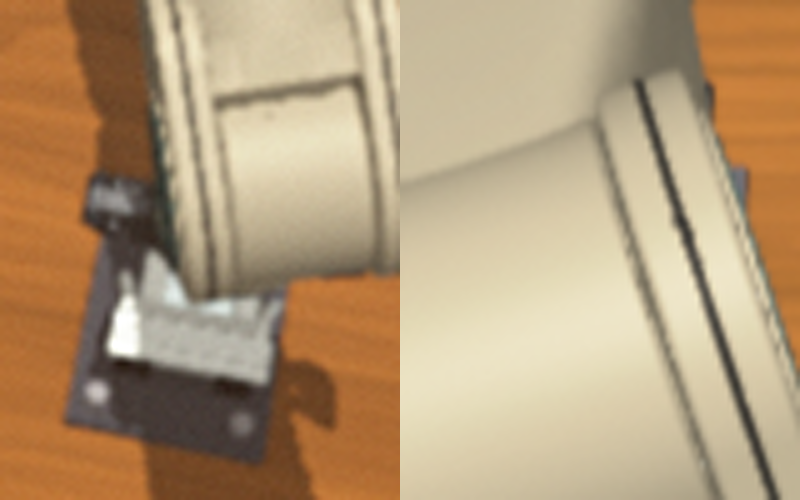

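>>> step_arm(moves="0 0 0 0 0 0 .7;0 0 0 0 0 0 .75;0 0 0 0 0 0 .85;0 0 0 0 0 0 1;0 0 0 0 0 0 1;0 -.1 0 0 0 0 1;0 -.3 0 0 0 0 1;0 -.5 0 0 0 0 1;0 -.6 0 0 0 0 1;0 -.5 0 0 0 0 1;0 -.3 0 0 0 0 1;-.4 0 0 0 0 0 1;-.6 0 0 0 0 0 1;-.6 0 0 0 0 0 1;-.6 0 0 0 0 0 1;-.6 0 0 0 0 0 1;-.6 0 0 0 0 0 1;-.4 0 0 0 0 0 1;0 0 0 0 0 0 1")

```text
clock: 48.75
eef_pos: [592.9, 22.0, 219.2]
tool_rot: [-1.046, 0.005, 1.559]
force: [-0.3, -0.2, -0.3]
width: 85.5
```

```bash
python3 look.py n16 60 -.5 33.4;  python3 -c "
from h import *
for c,o in (('scene',0),('top',400)):
  p=get_image(c); u,v=proj(p,[530,219,100])[0].astype(int)
  for l in [(120,-30,46),(120,30,46),(151,-29,-4),(151,29,-4),(151,-29,0),(151,29,0)]: print(c,l,np.round((proj(p,N(l))[0]-[u-40,v-50]+.5)*5+[o,0]))
  print([(np.round(r['position'],1),r['conf']) for r in nets.place_of(p,'bed_mid')+nets.place_of(p,'retainer_c')], N([76,0,-4]),N([76,0,0]),N([60,0,39]))
"
```

```text
t 48.75 pos [592.9  22.  219.2] rpy [-1.046  0.005  1.559] F [-0.3 -0.2 -0.3] w 85.5
q [-0.03  0.87 -0.09  1.17  0.01  1.62  1.46]
shift mm (tool) [195.9 114.7   4.1]  units [3.917 2.294 0.081]
  shift in final tool axes [3.911 2.305 0.064]
turn units [-0.007 -0.041 -0.024]
nest TCP [ 56.8 195.  148.7] F nest [ 0.1  0.2 -0.4]
scene (120, -30, 46) [293. 132.]
scene (120, 30, 46) [176. 111.]
scene (151, -29, -4) [291.  87.]
scene (151, 29, -4) [183.  67.]
scene (151, -29, 0) [292.  86.]
scene (151, 29, 0) [184.  66.]
[(array([537.5, 216. , 130. ]), 0.78), (array([543.7, 217.4,  75.7]), 0.2)] [501.68481592 217.91035314  96.53589838] [503.68473492 217.89235338 100.        ] [537.03979046 217.59214977 125.77499075]
top (120, -30, 46) [513. 324.]
top (120, 30, 46) [639. 327.]
top (151, -29, -4) [524. 436.]
top (151, 29, -4) [643. 439.]
top (151, -29, 0) [522. 432.]
top (151, 29, 0) [642. 434.]
[(array([503.7, 219. ,  98.7]), 0.59), (array([540.1, 218.5, 125.7]), 0.84)] [501.68481592 217.91035314  96.53589838] [503.68473492 217.89235338 100.        ] [537.03979046 217.59214977 125.77499075]
```

View pics/n16.png

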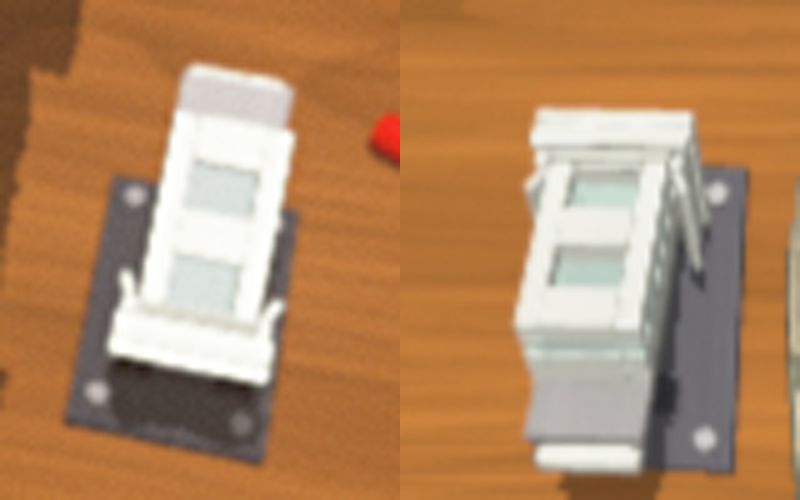

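```bash
python3 -c "
import cv2,numpy as np
a=cv2.imread('pics/n9.png')[280:490,500:680];b=cv2.imread('pics/n16.png')[280:490,500:680]
cv2.imwrite('pics/cmp.png',cv2.resize(np.hstack([a,b]),None,fx=2.2,fy=2.2))
p=cv2.imread('pics/n9.png');q=cv2.imread('pics/n16.png')
for x in (560,600,630): print(x,[ (y,int(p[y,x].mean()),int(q[y,x].mean())) for y in range(400,460,3)])"
```

```text
560 [(400, 193, 183), (403, 193, 182), (406, 193, 182), (409, 193, 182), (412, 193, 182), (415, 193, 182), (418, 193, 182), (421, 193, 183), (424, 194, 183), (427, 190, 182), (430, 174, 183), (433, 161, 174), (436, 160, 158), (439, 191, 149), (442, 231, 158), (445, 244, 197), (448, 247, 233), (451, 247, 239), (454, 248, 243), (457, 246, 240)]
600 [(400, 191, 180), (403, 191, 180), (406, 191, 180), (409, 191, 180), (412, 192, 180), (415, 192, 179), (418, 192, 180), (421, 192, 181), (424, 192, 181), (427, 190, 181), (430, 179, 182), (433, 165, 176), (436, 157, 163), (439, 164, 152), (442, 185, 158), (445, 216, 195), (448, 242, 232), (451, 245, 239), (454, 248, 243), (457, 246, 240)]
630 [(400, 190, 179), (403, 191, 180), (406, 191, 179), (409, 191, 180), (412, 191, 180), (415, 190, 180), (418, 191, 180), (421, 192, 181), (424, 192, 181), (427, 191, 181), (430, 183, 182), (433, 170, 176), (436, 158, 164), (439, 155, 152), (442, 170, 153), (445, 206, 177), (448, 239, 209), (451, 244, 228), (454, 248, 240), (457, 246, 240)]
```

View pics/cmp.png

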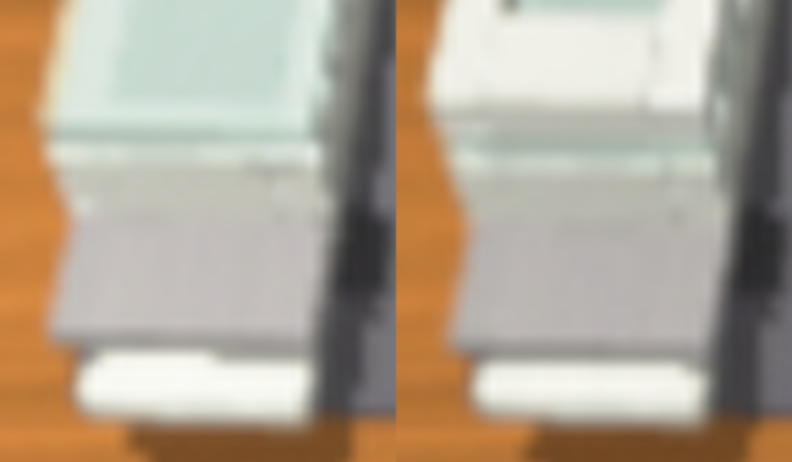

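```bash
python3 -c "
from h import *
p=get_image('scene'); cv2.imwrite('pics/final.png',p['color'])
for n in ['jar','flowmeter','driver_grip']: print(n,[np.round(r['position']) for r in nets.place_of(p,n)[:1]])
"
```

```text
jar [array([779.,  13.,  -2.])]
flowmeter [array([ 713., -320.,   -0.])]
driver_grip [array([383., 366.,  18.])]
```

View pics/final.png

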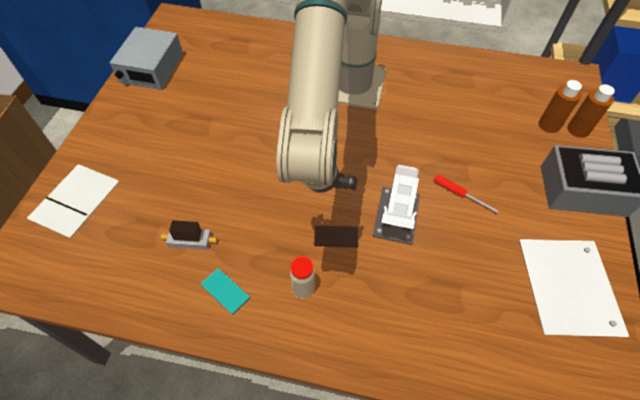

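```bash
python3 -c "
from h import *
print(ctrl.finish_job())"
```

```text
the job is handed in; nothing more can be done
None
```

The optical cell is built in the cradle: spacer, then glass blank, then retaining frame, each slid down until it stopped against the ledge. The retaining frame was pressed in about 6 mm, slid under the lip and released. I handed the job in at about 49 s of the 72 s limit.

**Last checks, from the pictures:**
- **Parts home:** the upper ends of all three parts lay within about 1 mm of where a part that is home should be.
- **Lip holding:** after release the bed's end edge had moved by about the 4 mm expected with the lip holding the stack. The retaining frame's end is flush with the blank below it.
- **Bystanders:** the jar, flow meter and screwdriver were found where they started, within the networks' few-millimetre error.
- **Forces:** the highest reading I saw was about 17 N, while seating the retaining frame. While sliding the glass home it was about 8 N.

**Disagreements and gaps:**
- **Raising the frame:** when I raised the gripped frame before opening, it came up only about 1.2 mm for the 3.5 mm commanded. I put that down to friction at the ledge or the lip. After release it sat at the right height.
- **Network readings:** `bed_mid` was not usable in the last scene picture. In the last top picture it read about 2.5 mm from where the pressed bed should be, within its error.
- **Black frame look-alike:** the arm hid it in the last picture, so I could not check it. The arm was never moved down near it.

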